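Unload the plate shaker into the sampler tray

TASK

The shaking run is over: press the shaker's release button fully down, twist the round hold-down cap a quarter turn anticlockwise, lift it off and stand it upright on the round cork mat. Then, sliding the steel lifter under each well plate on the shaker and never touching the plates with the fingers, carry the plates level and gently to the sampler tray and set each one down squarely on the ribs of a bay of its own. Finally stand the lifter back on its rubber mat, and leave the other things on the bench where they are.

Things in the scene. Friction and masses are not known exactly. Their poses are not given: they have to be found in the camera images.
- deck: shaker deck: fixed white disc, 112 mm radius, top 30 mm above its origin (centre of underside, on the bench). Hub in the middle; a plate station on each of the deck's +y, -x and -y sides, its centre 73 mm from the axis: two radial ribs 60 mm long, 6 mm wide, 14 mm high (tops 44 mm above origin), 40 mm free between them, open at both ends. Release button on the +x side
- hub (a point): centre of the top of the steel bayonet hub, 60 mm above the bench. The hub's pillars reach 40 mm from the axis towards +x and -x of the deck (so a blade pushed in at the -x station must stop short of that); towards +y and -y it is open to its spindle, 8 mm radius
- release (a joint): travel of the release button: 0 m up (locked) to 0.016 m fully down. Its pin stands beside the cap's ear and stops the cap from turning anticlockwise until the button is fully down (over 14 mm). About 4 N moves it and it stays where it is left: no need to hold it down
- release_top (a point): centre of the top of the release button, a grey round pad 24 mm across, 100 mm from the hub axis; 74 mm above the bench when up, 58 mm when down. Its steel pin stands 66 mm from the hub axis beside the cap's ear; a fixed post stands on the ear's other side
- holddown: hold-down cap, loose, 0.25 kg: aluminium disc 116 mm across over a boss 30 mm square; overlaps the plates by 15 mm, 4 mm above them. Origin: centre of the boss's underside (34.5 mm above the bench when mounted; it stands on the boss when off). Disc 26 to 32 mm above origin. Two lugs under the disc reach 33 mm out along x. A 14 mm wide ear juts from the rim on +x to 73 mm
- cap_grip (a point): middle of the cap's black grip bar, 48 mm above the cap's origin: bar 60 mm long along the cap's x, 16 mm wide, from 32 to 64 mm above the origin. Locked, the cap's x axis is that of the deck; turned anticlockwise (seen from above) by 45 to 135 degrees, best 90, it is free and has to rise 26 mm straight up to clear the hub
- lifter: lifter, loose, 0.18 kg: flat steel blade 30 mm wide, 3 mm thick, from 18 mm behind the origin to its free tip 76 mm ahead (+x); round the grip a foot 50 mm wide, 6 mm thick, from x = -26 to +12 mm. Origin: underside, below the grip's axis. Stands on its blade by itself. A plate rides well with its centre 50 mm ahead of the origin
- lifter_grip (a point): middle of the lifter's upright black grip, 48 mm above its origin: 20 mm square, so it can be taken across x or across y; top 68 mm above the origin
- lifter_mat: blue rubber mat, fixed, 130 by 70 mm, 3 mm thick, long side along its x; origin: centre of its underside. The lifter starts with its origin about 35 mm to -x of the mat's centre, blade towards the mat's +x, and goes back like that
- tray: grey sampler tray, fixed, 110 mm (x) by 262 mm (y), floor 8 mm above the bench, rim at the far side (+x, 26 mm high) and both ends (22 mm), open towards -x. Three bays 80 mm apart along its y, each with two ribs along x: 60 mm long, 6 mm wide, tops 22 mm above the bench, 40 mm free between them
- cap_mat: round cork mat, fixed, 130 mm across, 3 mm thick; origin: centre of its underside. The cap is to stand on its middle
- bay0 (a point): bay 0: centre of the bay at the height of the rib tops; a plate's origin belongs here
- bay1 (a point): bay 1: centre of the bay at the height of the rib tops; a plate's origin belongs here
- bay2 (a point): bay 2: centre of the bay at the height of the rib tops; a plate's origin belongs here
- plate0: well plate, loose, white, 60 by 60 by 12 mm, 50 g, 16 shallow wells on top; origin: centre of its underside. Starts on the ribs of the +y station of the shaker, or is absent
- plate1: well plate, loose, white, 60 by 60 by 12 mm, 50 g, 16 shallow wells on top; origin: centre of its underside. Starts on the ribs of the -x (front) station of the shaker, or is absent
- plate2: well plate, loose, white, 60 by 60 by 12 mm, 50 g, 16 shallow wells on top; origin: centre of its underside. Starts on the ribs of the -y station of the shaker, or is absent
- amber: bystander: amber bottle, 64 mm across, 130 mm high, origin at its foot
- beaker: bystander: glass beaker, 60 mm across, 75 mm high, origin at its foot
- jar: bystander: small jar, 38 mm across, 50 mm high, origin at its foot
- marker: bystander: lying marker pen, 120 mm long, 12 mm thick
- mouse: bystander: computer mouse, 100 by 58 by 28 mm, origin under its centre
- dish: bystander: closed dish, 80 mm across, 14 mm high, origin under its centre

How it is judged:
By the outcome, as a careful person would: the job done as asked, in the order asked, and still so for the second after the job is handed in, with the robot touching nothing.
Of plate0, plate1, plate2 only 2 to 3 are there at a start; the rules pass over those that are not, and their reading is None.
At some moment in a run one of lifter may be knocked a few centimetres aside while the robot is not near it.
It also fails if it takes over 210 s, if anything falls off the work surface, if the arm or the gripper's body presses on something with over 40 N, if the wrist force passes 120 N, or if a joint passes its speed limit or range.

ROBOT

A 7-joint arm with a two-finger parallel gripper is mounted at the origin on the work surface. World frame = base frame: x ahead of the robot, y to its left, z up, the work surface at z = 0. Lengths are in mm, angles in rad, forces in N, time in s.
With the tool pointing down it reaches from about 400 to 875 mm from the base axis. Payload 19.3 kg.
Tool frame: the origin (TCP) lies midway between the tips of the shut fingers; the grasp point (between the pads) lies 19 mm behind it; z points along the fingers, y is the line along which they close (so a half turn about z gives the same grasp; the last joint's range is limited). The gripper opens to 85 mm and grips with 20 to 120 N. Pads are 22 mm wide; open, the fingers measure 114 mm over their backs; the gripper's body (76 mm by 85 mm) begins 54 mm behind the grasp point. The pads swing forward as they close: fully open they stand 13 mm farther back than shut.
Start: joints at [-1.305, 0.521, -0.036, 1.599, 0.021, 1.021, -0.113], TCP at [205.971, 590.077, 231.291] pointing down, gripper open.
Joint ranges: [-2.91, 2.91], [-0.3, 2.13], [-1.5, 1.42], [0.17, 2.43], [-1.26, 4.41], [0.16, 1.93], [-2.52, 2.52]. Speed limits (rad/s): [1.89, 1.89, 2.39, 2.39, 3.01, 3.01, 3.01].

INTERFACE

Orientations are given as a unit quaternion [x, y, z, w].
In Python, from bench import r gives the robot as it stands. The module is installed in compiled form; this text tells all that it offers.
- The arm moves only by the tool play_rows, never from a script. Its argument "increments" is text: rows parted by semicolons, each of 7 numbers parted by spaces: the shift along the world's x, y, z in m, then the turn, a rotation vector about the world's x, y, z in degrees, then the opening, from -1 (shut) to 1 (fully open). In form: dx dy dz ax ay az gripper; .... A call has 1 to 20 rows; each row is the pose to reach, as a shift and turn from the pose commanded when the call began; what a row does not reach only later rows make up. A row lasts 1/12 s, in which the tool goes at most 41.7 mm and 7.16 degrees, less where a joint would pass 70% of its speed; a pose out of reach is approached as far as the arm can. A call with a gripper value outside its range is refused whole. The fingers move at their own pace and stop on an object; "squeeze" is the grip in N (left out, the last holds). Time passes only in rows, so rows that repeat a pose let the fingers close. It gives the time, the measured TCP pose, the force and the opening at its end, in the units of the state.
- r.get_obs(): the state, without advancing time (a new reading comes with each control period).
- r.camera(name): name is "scene" or "top" or "wrist"; returns the picture (384x512x3 uint8, red, green, blue); there is no depth.
- r.camera_params(name): a dict with "fx", "fy", "cx", "cy" (pixels), "position" and "rotation" of the camera in the world. Camera axes: x right, y down, z forward; pixel columns grow to the right and rows downward; lengths in mm; the calibration is good to about 2 mm. A picture is of the moment at which its call begins: read the wrist's pose just before it. camera_params takes no time and is no camera call; for the wrist camera it gives the pose at the moment of the call.
- r.finish_job(): hands the job in, once; it reports no verdict.
The state is a dict: "time_s": time; "qpos": joint angles; "qd": joint speeds; "joint_efforts": joint torques, N m; "eef_pos": TCP position; "tool_rot": TCP orientation; "force": force on the tool from outside, world axes, zero at the start; "wrist_torque": the same for the moment, N m; "gripper_width": finger opening in mm.
Only numpy, scipy, OpenCV 4.12 (cv2) and the standard library are available. Lean on these libraries where they do the work, as an engineer would, in place of code of your own. Each camera call takes 0.05 s, during which the arm holds its last target. There are 200 camera calls.

## Working session

There is one attempt and no reset: what is moved stays moved. The work goes in short steps, Python scripts to look and compute and a tool call to move; the robot and the scene stay as the last step left them, time stands still between calls to the robot, and variables do not carry over. Pictures are saved under pics/ and viewed, on a budget of 14 in all, crops included, one or two more only if the job needs it, and the job is handed in when it is done.

Besides the shell and the picture viewer there is one more tool, called after "Emit:" as name(argument=value, ...) on one line, values as JSON. play_rows: Moves the arm, as the interface text tells. Its arguments: {"type":"object","properties":{"increments":{"type":"string"},"squeeze":{"type":"number"}},"required":["increments"]}

```bash
mkdir -p pics; ls; python3 - <<'E'
from bench import r
import cv2,numpy as np
o=r.get_obs();print(o['time_s'],o['eef_pos'],o['tool_rot'],o['force'],o['gripper_width'])
for n in('top','scene'):
    im=r.camera(n);cv2.imwrite(f'pics/{n}0.png',im[:,:,::-1]);
    p=r.camera_params(n);print(n,{k:np.round(v,4).tolist() for k,v in p.items()})
E
```

```text
pics
0.0 [205.88222044 589.77110763 230.74101243] [ 1.67115534e-01  9.85937167e-01 -5.46365547e-04 -4.28454486e-05] [-0.39244609  0.45400158 -0.39784044] 85.72316668953817
top {'fx': 384.0219, 'fy': 384.0219, 'cx': 250.4558, 'cy': 189.3232, 'position': [386.0462, -9.7991, 1350.8717], 'rotation': [-0.6961, 0.7158, -0.0324, 0.0446]}
scene {'fx': 359.3337, 'fy': 359.3337, 'cx': 258.201, 'cy': 180.6172, 'position': [928.0549, -535.4531, 761.0615], 'rotation': [0.8824, 0.2849, -0.1186, -0.3552]}
```

View pics/top0.png

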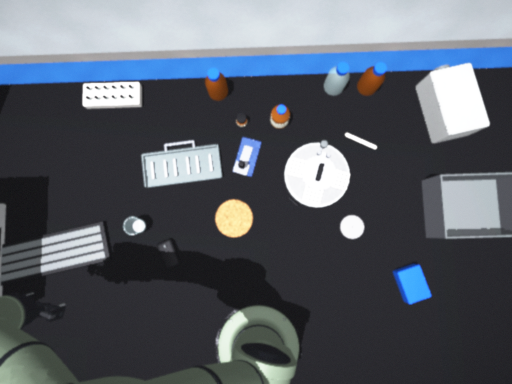

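View pics/scene0.png

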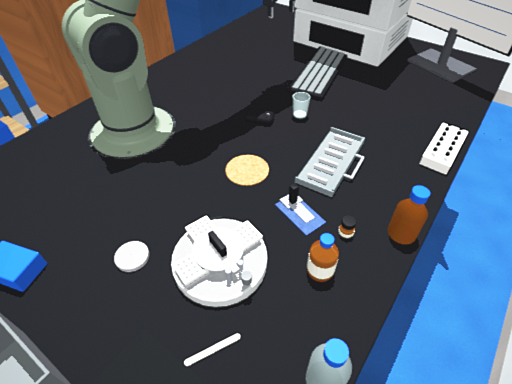

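```bash
cat > h.py <<'E'
import cv2,numpy as np
from bench import r
from scipy.spatial.transform import Rotation as R
def ray(p,uv,z):
    """world points of pixels uv on plane z"""
    uv=np.atleast_2d(np.float64(uv)); d=np.c_[(uv[:,0]-p['cx'])/p['fx'],(uv[:,1]-p['cy'])/p['fy'],np.ones(len(uv))]
    M=rot(p); d=d@M.T; c=np.array(p['position']); return c+d*((z-c[2])/d[:,2])[:,None]
def rot(p):
    q=np.array(p['rotation']); return q if q.shape==(3,3) else R.from_quat(q).as_matrix()
def proj(p,X):
    c=(np.atleast_2d(X)-np.array(p['position']))@rot(p); return np.c_[c[:,0]/c[:,2]*p['fx']+p['cx'],c[:,1]/c[:,2]*p['fy']+p['cy']]
def blobs(m,amin=20):
    cs,_=cv2.findContours(m.astype(np.uint8),cv2.RETR_EXTERNAL,cv2.CHAIN_APPROX_NONE)
    return [c for c in cs if cv2.contourArea(c)>amin]
def shot(name,f=None):
    o=r.get_obs();p=r.camera_params(name);im=np.array(r.camera(name))
    if f: cv2.imwrite('pics/'+f,im[:,:,::-1])
    return o,p,im
E
python3 - <<'E'
from h import *
im=cv2.imread('pics/top0.png');p=r.camera_params('top');hsv=cv2.cvtColor(im,cv2.COLOR_BGR2HSV)
def win(m,x0,y0,x1,y1):
    k=np.zeros(m.shape,bool);k[y0:y1,x0:x1]=1;return m&k
H,S,V=[hsv[:,:,i].astype(int) for i in range(3)]
def rep(n,m,z,a=20):
    for c in blobs(m,a):
        (u,v),w,ang=cv2.minAreaRect(c);q=ray(p,cv2.boxPoints(((u,v),w,ang)),z)[:,:2]
        print(n,'px',round(u,1),round(v,1),'c',ray(p,[u,v],z)[0].round(1),'sides',np.linalg.norm(q[1]-q[0]).round(),np.linalg.norm(q[2]-q[1]).round(),'dir',np.degrees(np.arctan2(*(q[1]-q[0])[::-1])).round(1),np.degrees(np.arctan2(*(q[2]-q[1])[::-1])).round(1))
rep('deck',win(V>120,275,142,360,215),30,300)
rep('capmat',win((S>90)&(V>100),205,190,265,245),3)
rep('lmat',win((S>100)&(V>80),225,130,270,180),3)
rep('tray',win(V>60,138,142,226,195),20,300)
rep('bar',win(V<50,310,160,330,188),98,10)
rep('button',win((V<175)&(V>60),315,138,333,152),74,5)
wp=r.camera_params('wrist');o=r.get_obs();T=R.from_quat(o['tool_rot'])
print('wrist in tool',T.inv().apply(np.array(wp['position'])-o['eef_pos']).round(1),(T.as_matrix().T@rot(wp)).round(2).tolist(),wp['fx'],wp['cx'],wp['cy'])
big=cv2.resize(im[120:250,130:370],None,fx=3.3,fy=3.3,interpolation=cv2.INTER_CUBIC);cv2.imwrite('pics/topz.png',big)
E
```

```text
deck px 316.8 174.8 c [ 574.9 -219.8   30. ] sides 230.0 228.0 dir -46.5 -138.0
capmat px 233.5 218.0 c [434.3  73.7   3. ] sides 131.0 133.0 dir -91.6 178.4
lmat px 246.7 156.2 c [652.7  21.8   3. ] sides 137.0 76.0 dir -16.6 -107.6
tray px 180.4 162.0 c [635.8 255.5  20. ] sides 285.0 156.0 dir -84.5 -174.0
button px 323.8 141.2 c [ 682.5 -241.9   74. ] sides 17.0 59.0 dir -12.6 -102.4
wrist in tool [  71.8   -1.2 -143.3] [[0.0, -0.96, -0.28], [1.0, -0.0, 0.0], [-0.0, -0.28, 0.96]] 336.5650633464169 251.48410442442523 184.68447412520285
```

View pics/topz.png

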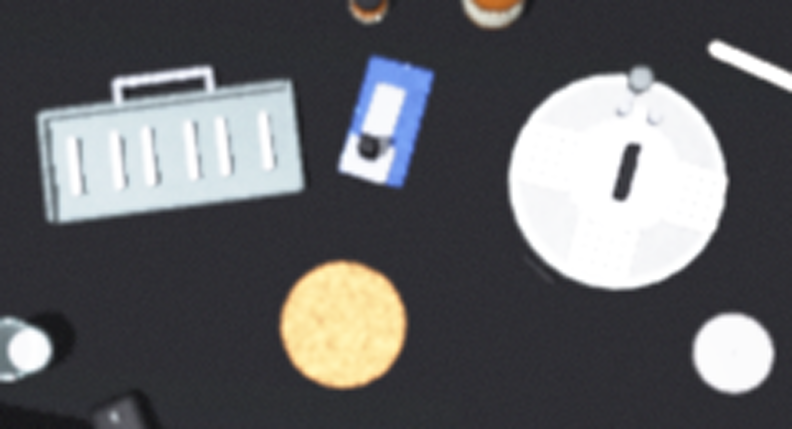

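Emit:
play_rows(increments="0.399 -0.816 0 0 0 -172 1;0.399 -0.816 0 0 0 -172 1;0.399 -0.816 0 0 0 -172 1;0.399 -0.816 0 0 0 -172 1;0.399 -0.816 0 0 0 -172 1;0.399 -0.816 0 0 0 -172 1;0.399 -0.816 0 0 0 -172 1;0.399 -0.816 0 0 0 -172 1;0.399 -0.816 0 0 0 -172 1;0.399 -0.816 0 0 0 -172 1;0.399 -0.816 0 0 0 -172 1;0.399 -0.816 0 0 0 -172 1;0.399 -0.816 0 0 0 -172 1;0.399 -0.816 0 0 0 -172 1;0.399 -0.816 0 0 0 -172 1;0.399 -0.816 0 0 0 -172 1;0.399 -0.816 0 0 0 -172 1;0.399 -0.816 0 0 0 -172 1;0.399 -0.816 0 0 0 -172 1;0.399 -0.816 0 0 0 -172 1")

```text
time_s: 1.77
eef_pos: [572.5, -160.4, 231.1]
tool_rot: [0.989, 0.15, -0.0, -0.0]
force: [-0.3, 1.6, 0.2]
gripper_width: 85.0
```

Emit:
play_rows(increments="0.032 -0.065 0 0 0 -28.6 -1;0.032 -0.065 0 0 0 -28.6 -1;0.032 -0.065 0 0 0 -28.6 -1;0.032 -0.065 0 0 0 -28.6 -1;0.032 -0.065 0 0 0 -28.6 -1;0.032 -0.065 0 0 0 -28.6 -1;0.032 -0.065 0 0 0 -28.6 -1;0.032 -0.065 0 0 0 -28.6 -1")

```text
time_s: 2.43
eef_pos: [604.1, -223.1, 231.4]
tool_rot: [0.996, -0.095, 0.0, -0.0]
force: [-0.3, 1.0, -0.4]
gripper_width: -0.2
```

```bash
python3 - <<'E'
from h import *
o,p,im=shot('wrist','w1.png');print(o['time_s'],o['eef_pos'].round(1),o['tool_rot'].round(4))
np.save('w1.npy',p,allow_pickle=True)
E
```

```text
2.4333 [ 604.1 -223.1  231.4] [ 9.955e-01 -9.470e-02  1.000e-04 -2.000e-04]
```

View pics/w1.png

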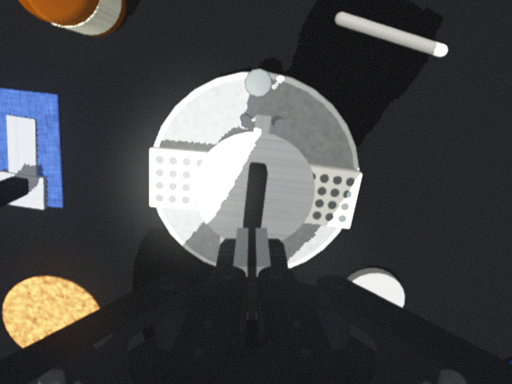

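```bash
python3 - <<'E'
from h import *
from scipy.optimize import least_squares
im=cv2.imread('pics/w1.png');p=np.load('w1.npy',allow_pickle=True).item()
g=cv2.GaussianBlur(cv2.cvtColor(im,cv2.COLOR_BGR2GRAY),(3,3),0)
e=cv2.Canny(g,60,140);v,u=np.nonzero(e)
def circ(z,c0,rad,tol):
    W=ray(p,np.c_[u,v],z)[:,:2];c=np.array(c0,float)
    for t in (tol,tol/2,3,2):
        k=abs(np.linalg.norm(W-c,axis=1)-rad)<t
        c=least_squares(lambda c:np.linalg.norm(W[k]-c,axis=1)-rad,c,loss='soft_l1').x
    return c.round(1),k.sum()
d,n=circ(30,(575,-220),112,8);print('deck',d,n)
print('cap disc',circ(66.5,(575,-220),58,6))
b0=ray(p,[258,83],74)[0][:2];b,n=circ(74,b0,12,5);print('button',b0,b,n,'r',np.linalg.norm(b-d),'az',np.degrees(np.arctan2(*(b-d)[::-1])))
print('bar far end',ray(p,[258.5,163],98.5)[0], 'ear', ray(p,[262,117],66.5)[0])
q=ray(p,[[150,148],[149,206],[361,172],[349,229]],56);print('plates outer corners',q.round(0)[:,:2].tolist(),np.degrees(np.arctan2(*(q[0]-q[1])[1::-1])),np.degrees(np.arctan2(*(q[2]-q[3])[1::-1])))
E
```

```text
deck [ 577.2 -221.4] 648
cap disc (array([ 577.7, -221.4]), np.int64(320))
button [ 675.06245097 -243.36331523] [ 675.7 -243. ] 110 r 100.84051765039685 az -12.368574689494949
bar far end [ 611.67199041 -231.54912569   98.5       ] ear [ 645.57857363 -241.67256855   66.5       ]
plates outer corners [[636.0, -131.0], [579.0, -114.0], [574.0, -327.0], [517.0, -309.0]] -16.689023608971258 -17.281783519844712
```

Emit:
play_rows(increments="0.0715 -0.020 -0.04 0 0 -6 -1;0.0715 -0.020 -0.08 0 0 -6 -1;0.0715 -0.020 -0.12 0 0 -6 -1;0.0715 -0.020 -0.145 0 0 -6 -1;0.0715 -0.020 -0.152 0 0 -6 -1;0.0715 -0.020 -0.158 0 0 -6 -1;0.0715 -0.020 -0.162 0 0 -6 -1;0.0715 -0.020 -0.166 0 0 -6 -1;0.0715 -0.020 -0.170 0 0 -6 -1;0.0715 -0.020 -0.173 0 0 -6 -1;0.0715 -0.020 -0.175 0 0 -6 -1;0.0715 -0.020 -0.175 0 0 -6 -1")

```text
time_s: 3.48
eef_pos: [676.3, -244.0, 57.9]
tool_rot: [0.989, -0.148, 0.001, 0.0]
force: [-1.4, 0.8, 11.9]
gripper_width: 0.1
```

Emit:
play_rows(increments="0 0 0.03 0 0 0 -1;0 0 0.07 0 0 0 0.2;0 0 0.1 0 0 0 0.2;-0.04 0.009 0.1 0 0 0 0.2;-0.08 0.0175 0.1 0 0 0 0.2;-0.098 0.0215 0.09 0 0 0 0.2;-0.098 0.0215 0.06 0 0 0 0.2;-0.098 0.0215 0.03 0 0 0 0.2;-0.098 0.0215 0.016 0 0 0 0.2;-0.098 0.0215 0.016 0 0 0 0.2;-0.098 0.0215 0.016 0 0 0 -1;-0.098 0.0215 0.016 0 0 0 -1;-0.098 0.0215 0.016 0 0 0 -1;-0.098 0.0215 0.016 0 0 0 -1;-0.098 0.0215 0.016 0 0 0 -1;-0.098 0.0215 0.016 0 0 0 -1;-0.098 0.0215 0.016 0 0 0 -1", squeeze=60)

```text
time_s: 4.9
eef_pos: [578.3, -222.5, 73.9]
tool_rot: [0.989, -0.148, 0.001, 0.0]
force: [-1.3, -0.1, 6.5]
gripper_width: 14.8
```

```bash
python3 - <<'E'
from h import *
o,p,im=shot('wrist','w2.png');np.save('w2.npy',p,allow_pickle=True);o2,p2,i2=shot('scene','s2.png')
print(o['force'],o['wrist_torque'])
cv2.imwrite('pics/c2.png',np.hstack([cv2.resize(im[:,:,::-1],(430,322)),cv2.resize(i2[200:320,150:290,::-1],(370,322))]))
E
```

```text
[-1.28873196 -0.11160932  6.51072595] [0.030989   0.22851694 0.00988384]
```

View pics/c2.png

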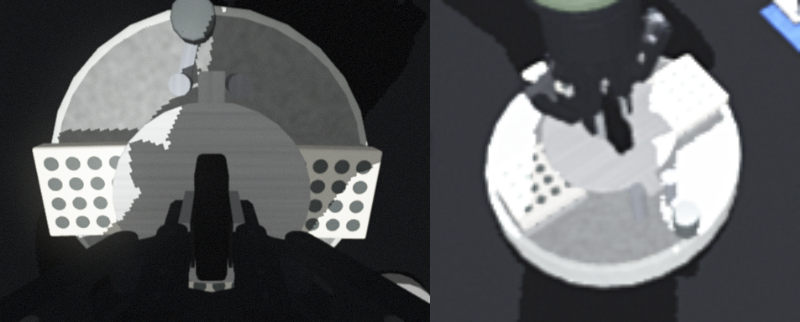

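Emit:
play_rows(increments="0 0 0.001 0 0 3 -1;0 0 0.001 0 0 9 -1;0 0 0.001 0 0 15 -1;0 0 0.001 0 0 21 -1;0 0 0.001 0 0 27 -1;0 0 0.001 0 0 33 -1;0 0 0.001 0 0 39 -1;0 0 0.001 0 0 45 -1;0 0 0.001 0 0 51 -1;0 0 0.001 0 0 57 -1;0 0 0.001 0 0 63 -1;0 0 0.001 0 0 69 -1;0 0 0.001 0 0 75 -1;0 0 0.001 0 0 81 -1;0 0 0.001 0 0 86 -1;0 0 0.001 0 0 90 -1;0 0 0.001 0 0 90 -1;0 0 0.001 0 0 90 -1")

```text
time_s: 6.5
eef_pos: [578.3, -221.9, 74.2]
tool_rot: [0.805, 0.594, 0.001, 0.0]
force: [1.8, 3.0, -1.4]
gripper_width: 15.1
```

```bash
python3 - <<'E'
from h import *
o,p,im=shot('wrist','w3.png')
print(o['force'],o['wrist_torque'])
cv2.imwrite('pics/c3.png',cv2.resize(im[:,:,::-1],(430,322)))
E
```

```text
[ 1.79296161  2.98763658 -1.3822821 ] [ 0.99849275 -0.76202584  0.02666497]
```

View pics/c3.png

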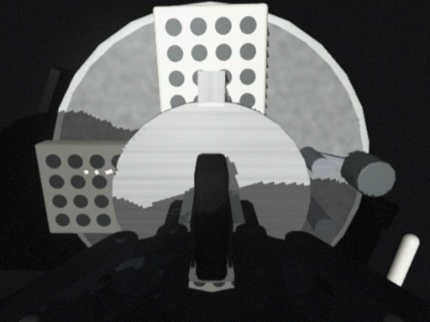

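Emit:
play_rows(increments="0 0 0.003 0 0 0 -1;0 0 0.009 0 0 0 -1;0 0 0.015 0 0 0 -1;0 0 0.021 0 0 0 -1;0 0 0.027 0 0 0 -1;0 0 0.033 0 0 0 -1;0 0 0.045 0 0 0 -1;0 0 0.06 0 0 0 -1;-0.005 0.01 0.06 0 0 0 -1;-0.015 0.03 0.06 0 0 0 -1;-0.029 0.06 0.06 0 0 0 -1;-0.044 0.09 0.06 0 0 0 -1;-0.058 0.12 0.06 0 0 0 -1;-0.073 0.15 0.06 0 0 0 -1;-0.087 0.18 0.06 0 0 0 -1;-0.102 0.21 0.06 0 0 0 -1;-0.116 0.24 0.06 0 0 0 -1;-0.131 0.27 0.05 0 0 0 -1;-0.139 0.287 0.035 0 0 0 -1;-0.143 0.295 0.02 0 0 0 -1")

```text
time_s: 8.22
eef_pos: [433.0, 75.9, 93.3]
tool_rot: [0.803, 0.596, 0.001, -0.0]
force: [1.0, 1.2, -2.6]
gripper_width: 14.7
```

```bash
python3 - <<'E'
from h import *
o,p,im=shot('wrist','w4.png');np.save('w4.npy',p,allow_pickle=True)
print(o['force'],o['eef_pos'])
cv2.imwrite('pics/c4.png',cv2.resize(im[:,:,::-1],(430,322)))
hsv=cv2.cvtColor(im,cv2.COLOR_RGB2HSV);m=(hsv[:,:,1]>90)&(hsv[:,:,2]>60)&(hsv[:,:,0]<30)
from scipy.optimize import least_squares
for c in blobs(m,100):
    W=ray(p,c[:,0],3)[:,:2]; s=least_squares(lambda c:np.linalg.norm(W-c,axis=1)-65,[434,74],loss='soft_l1');print(len(c),s.x,s.cost)
E
```

```text
[ 1.03666413  1.15386711 -2.59132381] [433.04536699  75.85489492  93.32410757]
126 [430.39272862  67.70732103] 323.33907032544164
177 [435.7657934   66.88664427] 599.5776970268026
```

View pics/c4.png

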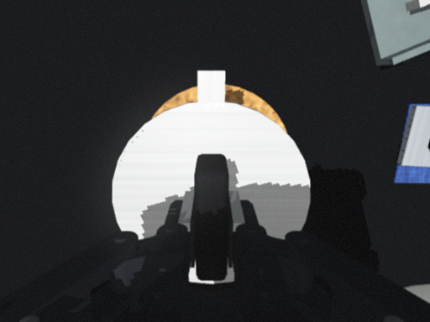

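```bash
python3 - <<'E'
from h import *
from scipy.optimize import least_squares
p=np.load('w4.npy',allow_pickle=True).item()
im=cv2.imread('pics/w4.png');hsv=cv2.cvtColor(im,cv2.COLOR_BGR2HSV);m=(hsv[:,:,1]>90)&(hsv[:,:,2]>50)&(hsv[:,:,0]<30)
m=m[:200];cols=[c for c in range(182,345) if m[:,c].sum()>3 and not 232<c<270]
uv=np.array([[c,np.nonzero(m[:,c])[0][0]-.5] for c in cols])
W=ray(p,uv,3)[:,:2]
for f in(65,):
    s=least_squares(lambda c:np.linalg.norm(W-c,axis=1)-f,[434,74],loss='soft_l1');print(s.x,np.abs(s.fun).mean(),len(W))
s=least_squares(lambda c:np.linalg.norm(W-c[:2],axis=1)-c[2],[434,74,65],loss='soft_l1');print(s.x)
E
```

```text
[435.54766867  72.29475333] 0.15020335107942884 122
[435.38843634  71.85763083  65.39406922]
```

Emit:
play_rows(increments="0.0005 0 -0.015 0 0 0 -1;0.0005 0 -0.03 0 0 0 -1;0.0005 0 -0.04 0 0 0 -1;0.0005 0 -0.045 0 0 0 -1;0.0005 0 -0.048 0 0 0 -1;0.0005 0 -0.050 0 0 0 -1;0.0005 0 -0.0515 0 0 0 -1;0.0005 0 -0.0515 0 0 0 -1;0.0005 0 -0.0515 0 0 0 0;0.0005 0 -0.0515 0 0 0 0;0.0005 0 -0.0515 0 0 0 0;0.0005 0 -0.0515 0 0 0 0;0.0005 0 -0.03 0 0 0 0;0.0005 0 0 0 0 0 0;0.0005 0 0.04 0 0 0 0;0.0005 0 0.08 0 0 0 0;0.04 -0.015 0.1 0 0 0 0.2;0.08 -0.03 0.12 0 0 0 0.2;0.12 -0.04 0.14 0 0 0 0.2;0.15 -0.04 0.14 0 0 0 0.2")

```text
time_s: 9.93
eef_pos: [584.7, 31.4, 236.3]
tool_rot: [0.805, 0.594, 0.002, 0.001]
force: [0.6, 0.8, 1.4]
gripper_width: 51.5
```

```bash
python3 - <<'E'
from h import *
o,p,im=shot('wrist','w5.png');np.save('w5.npy',p,allow_pickle=True)
print(o['force'],o['eef_pos'],o['tool_rot'])
E
```

```text
[0.57758835 0.7724236  1.40737574] [584.67195002  31.43906173 236.34334984] [8.04593983e-01 5.93822859e-01 1.53621707e-03 7.58498213e-04]
```

View pics/w5.png

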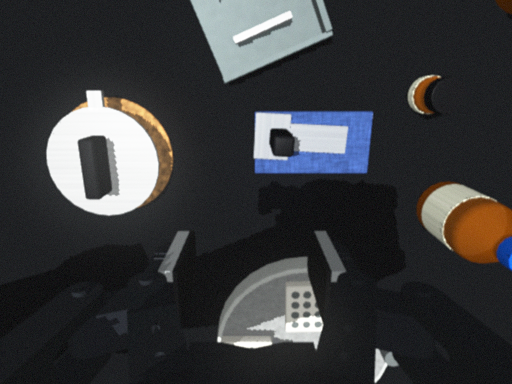

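```bash
python3 - <<'E'
from h import *
p=np.load('w5.npy',allow_pickle=True).item();im=cv2.imread('pics/w5.png')
hsv=cv2.cvtColor(im,cv2.COLOR_BGR2HSV);H,S,V=[hsv[:,:,i].astype(int) for i in range(3)]
bl=(S>90)&(V>80)&(H>95);bl[:95]=0;bl[190:]=0;bl[:,:240]=0;bl[:,385:]=0
c=max(blobs(bl,50),key=cv2.contourArea);rc=cv2.minAreaRect(cv2.convexHull(c))
q=ray(p,cv2.boxPoints(rc),3);print('mat',ray(p,rc[0],3)[0],q[:,:2].round(0).tolist())
wh=(S<60)&(V>120);wh[:105]=0;wh[165:]=0;wh[:,:245]=0;wh[:,355:]=0
v,u=np.nonzero(wh);k=u>300
# blade upper/lower edge lines
cols=range(302,346,3);top=np.array([[x,np.nonzero(wh[:,x])[0].min()-.5] for x in cols]);bot=np.array([[x,np.nonzero(wh[:,x])[0].max()+.5] for x in cols])
T=ray(p,top,6)[:,:2];B=ray(p,bot,6)[:,:2]
for n,L in(('top',T),('bot',B)):
    f=cv2.fitLine(L.astype(np.float32),cv2.DIST_HUBER,0,.01,.01).ravel();print(n,f.round(3),np.degrees(np.arctan2(f[1],f[0])))
tip=[[np.nonzero(wh[y])[0].max()+.5,y] for y in range(130,149,3)];print('tip',ray(p,tip,6)[:,:2].round(1).tolist())
back=[[np.nonzero(wh[y])[0].min()-.5,y] for y in range(118,156,4)];print('back',ray(p,back,9)[:,:2].round(1).tolist())
foot=[[265,np.nonzero(wh[:,265])[0].min()-.5],[265,np.nonzero(wh[:,265])[0].max()+.5]];print('foot sides',ray(p,foot,9)[:,:2].round(1).tolist(), np.mean(ray(p,foot,9),0))
dk=(V<45);dk[:120]=0;dk[160:]=0;dk[:,:262]=0;dk[:,310:]=0
for c in blobs(dk,20): print('grip dark',cv2.boundingRect(c))
from scipy.optimize import least_squares
# cap disc & mat
wh=(S<60)&(V>140);wh[:, 175:]=0;wh[:80]=0;wh[225:]=0
c=max(blobs(wh,100),key=cv2.contourArea)[:,0];c=c[c[:,1]>115];W=ray(p,c,35)[:,:2]
print('cap',least_squares(lambda c:np.linalg.norm(W-c,axis=1)-58,[434,74],loss='soft_l1').x)
m=(S>90)&(H<30)&(V>50);m[:,185:]=0
uv=np.array([[np.nonzero(m[y])[0].max()+.5,y] for y in range(108,190,2) if m[y].any()]);W=ray(p,uv,3)[:,:2]
s=least_squares(lambda c:np.linalg.norm(W-c,axis=1)-65,[434,74],loss='soft_l1');print('matc',s.x,np.abs(s.fun).mean())
E
```

```text
mat [654.75482803  20.71918351   3.        ] [[580.0, 6.0], [601.0, 73.0], [726.0, 35.0], [712.0, -34.0]]
top [ 9.41000e-01 -3.39000e-01  6.69029e+02  3.67400e+01] -19.84286
bot [ 9.46000e-01 -3.25000e-01  6.58933e+02  8.21500e+00] -18.956747
tip [[693.5, 23.2], [691.8, 20.3], [691.0, 17.0], [689.2, 14.1], [688.5, 10.8], [687.8, 7.5], [685.9, 4.5]]
back [[600.2, 65.9], [597.9, 62.1], [596.7, 58.0], [595.4, 53.9], [594.1, 49.7], [591.8, 45.8], [590.5, 41.6], [589.2, 37.3], [587.9, 33.0], [586.5, 28.7]]
foot sides [[611.7, 68.5], [597.4, 20.0]] [604.5551797  44.2276776   9.       ]
grip dark (270, 129, 24, 27)
cap [434.28150095  71.40620381]
matc [436.09643673  72.39872766] 0.2550420039276265
```

Emit:
play_rows(increments="0.0329 0.0051 -0.04 0 0 -2.7 0.2;0.0329 0.0051 -0.08 0 0 -2.7 0.2;0.0329 0.0051 -0.12 0 0 -2.7 0.2;0.0329 0.0051 -0.155 0 0 -2.7 0.2;0.0329 0.0051 -0.18 0 0 -2.7 0.2;0.0329 0.0051 -0.195 0 0 -2.7 0.2;0.0329 0.0051 -0.195 0 0 -2.7 0.2;0.0329 0.0051 -0.195 0 0 -2.7 0.2;0.0329 0.0051 -0.195 0 0 -2.7 -1;0.0329 0.0051 -0.195 0 0 -2.7 -1;0.0329 0.0051 -0.195 0 0 -2.7 -1;0.0329 0.0051 -0.195 0 0 -2.7 -1;0.0329 0.0051 -0.195 0 0 -2.7 -1;0.0329 0.0051 -0.195 0 0 -2.7 -1", squeeze=80)

```text
time_s: 11.15
eef_pos: [616.6, 38.3, 39.5]
tool_rot: [0.818, 0.575, 0.001, 0.0]
force: [-0.6, -0.1, 8.9]
gripper_width: 19.1
```

Emit:
play_rows(increments="0 0 0.01 0 0 0 -1;0 0 0.04 0 0 0 -1;0 0 0.07 0 0 -6 -1;0 0 0.07 0 0 -13 -1;0.002 -0.005 0.07 0 0 -20 -1;0.004 -0.01 0.07 0 0 -27 -1;0.006 -0.015 0.07 0 0 -34 -1;0.008 -0.02 0.07 0 0 -41 -1;0.01 -0.025 0.07 0 0 -48 -1;0.012 -0.03 0.07 0 0 -55 -1;0.014 -0.035 0.07 0 0 -62 -1;0.016 -0.04 0.07 0 0 -69 -1;0.018 -0.045 0.07 0 0 -75 -1;0.0215 -0.05 0.07 0 0 -80 -1;0.0215 -0.056 0.07 0 0 -84 -1;0.0215 -0.056 0.07 0 0 -87 -1;0.0215 -0.056 0.07 0 0 -87 -1;0.0215 -0.056 0.07 0 0 -87 -1")

```text
time_s: 12.65
eef_pos: [637.3, -17.4, 108.6]
tool_rot: [0.989, -0.145, 0.0, -0.0]
force: [-0.1, 1.6, -2.1]
gripper_width: 18.9
```

```bash
python3 - <<'E'
from h import *
o,p,im=shot('wrist','w6.png');np.save('w6.npy',p,allow_pickle=True)
print(o['force'],o['eef_pos'],o['tool_rot'])
E
```

```text
[-0.05660235  1.56767517 -2.14795198] [637.28532786 -17.43707114 108.62613007] [ 9.89450011e-01 -1.44874411e-01  1.32297922e-04 -2.51093190e-04]
```

View pics/w6.png

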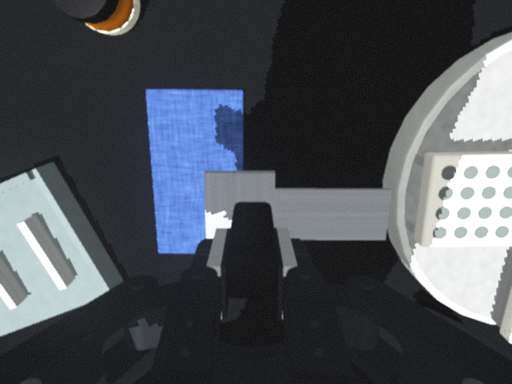

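```bash
python3 - <<'E'
from h import *
p=np.load('w6.npy',allow_pickle=True).item();T=np.array([637.3,-17.4])
def show(n,uv,z):
    q=ray(p,uv,z)[:,:2];print(n,q.round(1).tolist(),'mid',q.mean(0).round(1));return q
for z in(73,75,77):
    q=show('blade tip z%d'%z,[[391,189],[390,241]],z);print('  width',np.linalg.norm(q[0]-q[1]),'dist TCP',np.linalg.norm(q.mean(0)-T), 'az',np.degrees(np.arctan2(*(q.mean(0)-T)[::-1])))
q=show('blade root',[[276,188],[276,241]],75)
q=show('foot top back',[[205,171],[275,171]],78)
q=show('plate outer top',[[437,153],[430,246]],56);print(np.linalg.norm(q[0]-q[1]),np.degrees(np.arctan2(*(q[0]-q[1])[::-1])))
q=show('plate top inner',[[511,152],[511,248]],56)
E
```

```text
blade tip z73 [[630.4, -97.4], [599.1, -91.3]] mid [614.7 -94.4]
  width 31.833081925733065 dist TCP 80.1962601132141 az -106.34331455936501
blade tip z75 [[631.2, -96.7], [600.3, -90.7]] mid [615.7 -93.7]
  width 31.47723700825257 dist TCP 79.32263950740501 az -105.76773964554926
blade tip z77 [[632.0, -96.1], [601.5, -90.1]] mid [616.8 -93.1]
  width 31.121392090771963 dist TCP 78.45720158794356 az -105.17940626927778
blade root [[649.8, -36.3], [619.1, -27.8]] mid [634.5 -32.1]
foot top back [[670.7, -2.7], [660.0, -38.4]] mid [665.4 -20.6]
plate outer top [[637.5, -132.8], [578.2, -120.2]] mid [ 607.9 -126.5]
60.61240819794203 -12.01723566066069
plate top inner [[625.6, -174.7], [562.0, -169.7]] mid [ 593.8 -172.2]
```

Emit:
play_rows(increments="0 0 -0.015 0 0 0 -1;0 0 -0.03 0 0 0 -1;0 0 -0.0365 0 0 0 -1;0 0 -0.0365 0 0 0 -1;-0.002 -0.007 -0.0365 0 0 0 -1;-0.005 -0.017 -0.0365 0 0 0 -1;-0.0085 -0.029 -0.0365 0 0 0 -1;-0.012 -0.041 -0.0365 0 0 0 -1;-0.0155 -0.053 -0.0365 0 0 0 -1;-0.019 -0.065 -0.0365 0 0 0 -1;-0.022 -0.075 -0.0365 0 0 0 -1;-0.024 -0.082 -0.0365 0 0 0 -1;-0.025 -0.085 -0.0365 0 0 0 -1;-0.025 -0.085 -0.0365 0 0 0 -1;-0.025 -0.085 -0.0365 0 0 0 -1")

```text
time_s: 13.95
eef_pos: [612.4, -102.4, 71.5]
tool_rot: [0.989, -0.146, -0.0, -0.0]
force: [-0.4, 0.5, -2.0]
gripper_width: 18.9
```

```bash
python3 - <<'E'
from h import *
o,p,im=shot('wrist','w7.png');np.save('w7.npy',p,allow_pickle=True);o2,p2,i2=shot('scene','s7.png')
print(o['force'],o['eef_pos'],o['tool_rot'])
cv2.imwrite('pics/c7.png',np.hstack([cv2.resize(im[:,:,::-1],(430,322)),cv2.resize(i2[200:320,150:290,::-1],(370,322))]))
E
```

```text
[-0.40986868  0.54792031 -1.98442561] [ 612.37826296 -102.39778501   71.47356393] [ 9.89316302e-01 -1.45784799e-01 -1.02112341e-05 -2.17228425e-04]
```

View pics/c7.png

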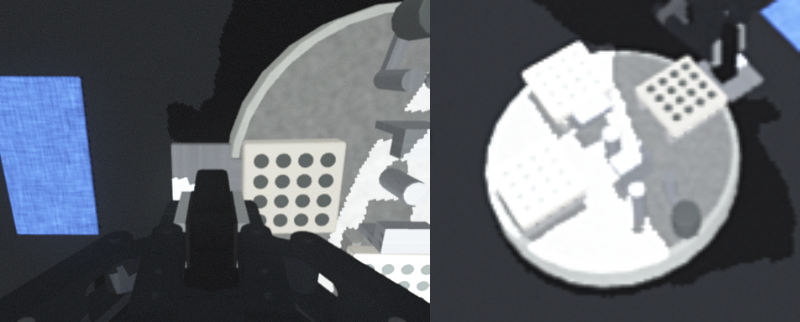

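```bash
python3 - <<'E'
from h import *
im=cv2.imread('pics/top0.png');p=r.camera_params('top')
g=cv2.resize(im[130:205,130:235],None,fx=6,fy=6,interpolation=cv2.INTER_CUBIC);hsv=cv2.cvtColor(g,cv2.COLOR_BGR2HSV)
m=(hsv[:,:,2]>222)&(hsv[:,:,1]<40)
L=[]
for c in blobs(m,200):
    (u,v),w,a=cv2.minAreaRect(c)
    if not 40<max(w)<140: continue
    b=cv2.boxPoints(((u,v),w,a));q=ray(p,np.c_[(b[:,0]+.5)/6-.5+130,(b[:,1]+.5)/6-.5+130],22)[:,:2]
    i=int(np.linalg.norm(q[1]-q[0])<np.linalg.norm(q[2]-q[1]));d=q[i+1]-q[i];d*=np.sign(d[0])
    L.append([*q.mean(0),np.linalg.norm(d),np.degrees(np.arctan2(d[1],d[0]))])
L=np.array(sorted(L,key=lambda a:a[1]));print(L.round(1))
E
```

```text
[]
```

Emit:
play_rows(increments="0 0 0.002 0 0 0 -1;0 0 0.004 0 0 0 -1;0 0 0.006 0 0 0 -1;0 0 0.009 0 0 0 -1;0 0 0.013 0 0 0 -1;0 0 0.018 0 0 0 -1;0 0 0.025 0 0 0 -1;0 0 0.033 0 0 0 -1;0 0 0.041 0 0 0 -1;0 0 0.047 0 0 0 -1;0 0 0.05 0 0 0 -1;0 0 0.05 0 0 0 -1")

```text
time_s: 15.05
eef_pos: [612.6, -102.8, 122.4]
tool_rot: [0.989, -0.146, 0.001, -0.0]
force: [-0.6, -0.4, -3.0]
gripper_width: 18.9
```

```bash
python3 - <<'E'
from h import *
im=cv2.imread('pics/top0.png');p=r.camera_params('top')
g=cv2.resize(im[130:205,130:235],None,fx=6,fy=6,interpolation=cv2.INTER_CUBIC);V=g.min(2)
print(np.percentile(V,[50,80,90,95,98,99]))
for th in(205,225):
    L=[]
    for c in blobs(V>th,150):
        (u,v),w,a=cv2.minAreaRect(c);b=cv2.boxPoints(((u,v),w,a));q=ray(p,np.c_[(b[:,0]+.5)/6-.5+130,(b[:,1]+.5)/6-.5+130],22)[:,:2]
        i=int(np.linalg.norm(q[1]-q[0])<np.linalg.norm(q[2]-q[1]));d=q[(i+1)%4]-q[i];d*=np.sign(d[0])
        L.append([*q.mean(0),np.linalg.norm(d),np.degrees(np.arctan2(d[1],d[0]))])
    print(th);print(np.array(sorted(L,key=lambda a:a[1])).round(1))
z=np.array([[72,140],[82,193],[115,133],[122,187],[147,128],[155,184],[189,122],[198,178],[220,119],[228,173],[263,112],[271,167]])/3.3+[130,120]
q=ray(p,z,22)[:,:2].reshape(6,2,2);print(q.mean(1).round(1))
E
```

```text
[ 47. 211. 219. 226. 248. 254.]
205
[[607.   67.8  18.9  -1.3]
 [618.5 247.8 258.  -84.5]
 [694.1 260.1 105.5 -83.6]]
225
[[631.9 151.7  65.2   4.2]
 [627.  198.1  66.    5.4]
 [623.8 232.   67.1   4.8]
 [695.1 260.1 102.9 -83.5]
 [619.  277.8  67.5   4. ]
 [614.9 312.3  69.1   5. ]
 [610.9 357.9  68.    6.2]]
[[608.3 351. ]
 [614.  306.6]
 [617.3 271.8]
 [622.4 226.3]
 [625.7 193.7]
 [631.3 147.7]]
```

Emit:
play_rows(increments="-0.0004 0.003 0 0 0 0.8 -1;-0.0012 0.010 0 0 0 2.6 -1;-0.0025 0.021 0 0 0 5.5 -1;-0.0042 0.035 0 0 0 9.1 -1;-0.0061 0.051 0 0 0 13.3 -1;-0.0081 0.067 0 0 0 17.4 -1;-0.010 0.083 0 0 0 21.6 -1;-0.0119 0.099 0 0 0 25.7 -1;-0.0138 0.115 0 0 0 29.9 -1;-0.0157 0.131 0 0 0 34 -1;-0.0177 0.147 0 0 0 38.2 -1;-0.0196 0.163 0 0 0 42.3 -1;-0.0215 0.179 0 0 0 46.5 -1;-0.0234 0.195 0 0 0 50.7 -1;-0.0254 0.211 0 0 0 54.8 -1;-0.0273 0.227 0 0 0 59 -1;-0.0292 0.243 0 0 0 63.1 -1;-0.0311 0.259 0 0 0 67.3 -1;-0.0331 0.275 0 0 0 71.4 -1;-0.035 0.291 0 0 0 75.6 -1")

```text
time_s: 16.72
eef_pos: [576.5, 189.6, 121.2]
tool_rot: [0.87, 0.494, -0.0, -0.0]
force: [0.4, 0.5, -2.7]
gripper_width: 18.9
```

Emit:
play_rows(increments="-0.0019 0.016 0 0 0 4.2 -1;-0.0038 0.032 0 0 0 8.3 -1;-0.0058 0.048 0 0 0 12.5 -1;-0.0077 0.064 0 0 0 16.6 -1;-0.0096 0.080 0 0 0 20.8 -1;-0.0114 0.095 0 0 0 24.7 -1;-0.013 0.108 0 0 0 28.1 -1;-0.0143 0.119 0 0 0 30.9 -1;-0.0154 0.128 0 0 0 33.3 -1;-0.0161 0.134 0 0 0 34.8 -1;-0.0166 0.138 0 0 0 35.9 -1;-0.017 0.1415 0 0 0 36.8 -1;-0.017 0.1415 0 0 0 36.8 -1;-0.017 0.1415 0 0 0 36.8 -1")

```text
time_s: 17.88
eef_pos: [560.4, 329.3, 121.5]
tool_rot: [0.672, 0.741, -0.0, 0.0]
force: [-0.4, -0.1, -1.6]
gripper_width: 18.6
```

```bash
python3 - <<'E'
from h import *
o,p,im=shot('wrist','w8.png');np.save('w8.npy',p,allow_pickle=True)
print(o['force'],o['eef_pos'],o['tool_rot'])
E
```

```text
[-0.44106302 -0.07184603 -1.63830243] [560.35622726 329.29088811 121.51467897] [ 6.71921148e-01  7.40622683e-01 -7.65076351e-05  8.21891879e-05]
```

View pics/w8.png

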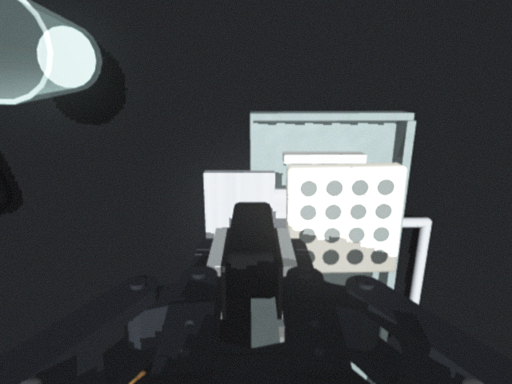

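```bash
python3 - <<'E'
from h import *
p=np.load('w8.npy',allow_pickle=True).item()
im=cv2.imread('pics/w8.png');g=im.min(2)
q=ray(p,[[284,159],[366,159]],22)[:,:2];print('rib ends',q,np.linalg.norm(q[1]-q[0]),'mid',q.mean(0))
e=ray(p,[[284,154],[366,154]],22)[:,:2];d=e[1]-e[0];print('rib top-edge az',np.degrees(np.arctan2(d[1],d[0])))
q=ray(p,[[287,165],[406,164],[402,250],[290,250]],100)[:,:2];print('plate corners',q.round(1).tolist());d=q[1]-q[0];print(np.linalg.norm(d),np.degrees(np.arctan2(d[1],d[0])))
t=ray(p,[[250,113],[411,113]],22)[:,:2];d=t[1]-t[0];print('tray end',t.round(1).tolist(),np.linalg.norm(d),np.degrees(np.arctan2(d[1],d[0])))
u=np.array([np.cos(np.radians(5.6)),np.sin(np.radians(5.6))]);n=np.array([-u[1],u[0]])
c=(q[0]+q[1])/2-30*n;print('plate centre',c)
# rib profile at some columns: rows of bright band
for x in(295,310,325,340,355): print(x,g[146:172,x].tolist())
E
```

```text
rib ends [[581.58501722 350.56217386]
 [641.58619501 356.424614  ]] 60.28689360640039 mid [611.58560612 353.49339393]
rib top-edge az 5.5802962538663925
plate corners [[574.2, 363.4], [633.5, 369.7], [642.1, 322.7], [581.8, 316.8]]
59.621278460312745 6.073904480778298
tray end [[553.5, 381.2], [666.9, 392.2]] 113.90587537548521 5.579512423978832
plate centre [606.79162159 336.6707424 ]
295 [200, 196, 194, 195, 193, 188, 177, 175, 201, 246, 254, 254, 254, 254, 254, 254, 254, 232, 204, 209, 219, 234, 251, 255, 255, 255]
310 [202, 203, 202, 199, 196, 188, 177, 169, 198, 248, 254, 254, 254, 254, 253, 254, 254, 229, 204, 208, 221, 235, 253, 255, 255, 255]
325 [201, 201, 198, 200, 201, 189, 179, 168, 208, 252, 254, 253, 253, 253, 253, 254, 253, 227, 195, 209, 224, 241, 254, 255, 255, 255]
340 [199, 199, 201, 202, 202, 188, 175, 164, 192, 250, 254, 253, 253, 253, 253, 253, 253, 236, 207, 209, 228, 248, 255, 255, 255, 255]
355 [197, 199, 200, 200, 197, 189, 173, 164, 204, 251, 254, 253, 253, 253, 253, 253, 253, 234, 207, 210, 229, 251, 255, 255, 255, 255]
```

Emit:
play_rows(increments="0.0015 -0.0007 -0.003 0 0 0 -1;0.0035 -0.0017 -0.009 0 0 0 -1;0.0055 -0.0027 -0.017 0 0 0 -1;0.0068 -0.0032 -0.026 0 0 0 -1;0.0071 -0.0034 -0.035 0 0 0 -1;0.0071 -0.0034 -0.043 0 0 0 -1;0.0071 -0.0034 -0.050 0 0 0 -1;0.0071 -0.0034 -0.055 0 0 0 -1;0.0071 -0.0034 -0.058 0 0 0 -1;0.0071 -0.0034 -0.0605 0 0 0 -1;0.0071 -0.0034 -0.062 0 0 0 -1;0.0071 -0.0034 -0.0635 0 0 0 -1;0.0071 -0.0034 -0.065 0 0 0 -1;0.0071 -0.0034 -0.0665 0 0 0 -1;0.0071 -0.0034 -0.068 0 0 0 -1;0.0071 -0.0034 -0.0695 0 0 0 -1;0.0071 -0.0034 -0.071 0 0 0 -1;0.0071 -0.0034 -0.072 0 0 0 -1;0.0071 -0.0034 -0.072 0 0 0 -1")

```text
time_s: 19.52
eef_pos: [567.3, 326.3, 49.3]
tool_rot: [0.672, 0.741, -0.0, -0.0]
force: [-0.4, -0.2, -1.6]
gripper_width: 18.7
```

```bash
python3 - <<'E'
from h import *
o,p,im=shot('wrist','w9.png');np.save('w9.npy',p,allow_pickle=True)
print(o['force'],o['eef_pos'],o['tool_rot'])
E
```

```text
[-0.3605934  -0.22029177 -1.61655928] [567.25006415 326.25156149  49.33205435] [ 6.71583519e-01  7.40928849e-01 -1.25584907e-04 -3.93366570e-05]
```

View pics/w9.png

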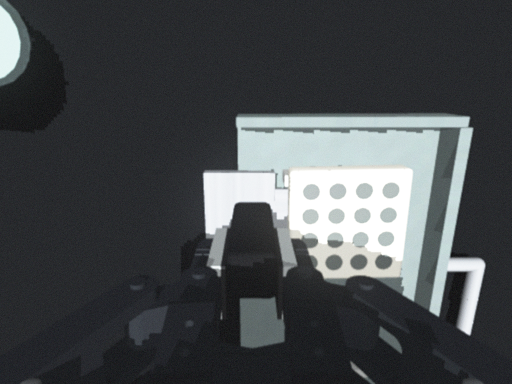

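```bash
python3 - <<'E'
from h import *
p=np.load('w9.npy',allow_pickle=True).item();T=np.array([567.25,326.25])
a=np.radians(5.6);u=np.array([np.cos(a),np.sin(a)]);n=np.array([-u[1],u[0]])
def rel(uv,z): 
    q=ray(p,uv,z)[:,:2]; return np.c_[(q-T)@u,(q-T)@n].round(1).tolist()
print('plate top corners L R',rel([[289,169],[411,167.5]],34))
print('rib end',rel([[283.5,175],[283.5,187]],22))
print('tray end top edge',rel([[238,119],[465,119]],22),rel([[238,128]],22),'far inner',rel([[430,200],[470,130]],8))
print('foot',rel([[204,171],[275,171]],19))
im=cv2.imread('pics/w9.png');print(im[164:196:2,280:296].min(2))
E
```

```text
plate top corners L R [[17.5, 32.0], [76.4, 32.8]]
rib end [[16.0, 25.9], [16.2, 19.3]]
tray end top edge [[-7.5, 54.8], [105.9, 54.9]] [[-7.5, 50.3]] far inner [[102.7, 7.3], [118.4, 47.6]]
foot [[-25.9, 27.3], [11.8, 27.3]]
[[203 200 203 204 203 204 208 201 202 203 205 202 204 202 204 205]
 [207 204 202 204 207 204 205 205 200 202 204 204 205 208 209 208]
 [202 205 203 204 204 200 201 203 205 208 210 214 215 220 220 219]
 [209 205 193 179 184 182 181 183 187 198 212 222 231 238 240 241]
 [204 202 184 164 176 178 185 184 176 194 232 253 255 255 255 255]
 [210 204 178 155 170 193 193 182 175 211 248 255 255 255 255 255]
 [202 203 179 146 200 255 255 253 213 204 248 255 255 255 255 255]
 [204 198 179 153 205 255 255 254 222 189 235 255 255 255 255 255]
 [206 200 184 155 200 255 255 254 226 195 237 255 255 255 255 255]
 [207 205 198 175 218 255 255 254 223 191 237 255 255 255 255 255]
 [206 205 203 191 225 255 255 254 225 211 249 255 255 255 255 255]
 [194 195 204 188 180 233 242 235 202 195 238 255 255 255 255 255]
 [150 157 163 143 129 136 140 158 175 200 250 255 255 255 255 255]
 [237 237 236 238 238 237 238 232 195 176 237 255 255 255 255 255]
 [240 240 242 242 240 240 240 228 195 200 252 255 255 255 255 255]
 [243 244 243 242 243 242 242 231 192 202 253 255 255 255 255 255]]
```

Emit:
play_rows(increments="-0.003 -0.0003 0 0 0 0 -1;-0.008 -0.0008 0 0 0 0 -1;-0.016 -0.0016 0 0 0 0 -1;-0.026 -0.0025 0 0 0 0 -1;-0.036 -0.0035 0 0 0 0 -1;-0.046 -0.0045 0 0 0 0 -1;-0.056 -0.0055 0 0 0 0 -1;-0.066 -0.0065 0 0 0 0 -1;-0.075 -0.0074 0 0 0 0 -1;-0.080 -0.0079 0.003 0 0 0 -1;-0.080 -0.0079 0.03 0 0 0 -1;-0.080 -0.0079 0.07 0 0 0 -1;-0.080 -0.0079 0.10 0 0 0 -1;-0.084 -0.03 0.10 0 0 -2 -1;-0.09 -0.07 0.10 0 0 -4 -1;-0.098 -0.11 0.10 0 0 -6 -1;-0.106 -0.15 0.10 0 0 -8 -1;-0.114 -0.19 0.10 0 0 -10 -1;-0.122 -0.23 0.10 0 0 -12 -1;-0.130 -0.27 0.10 0 0 -14 -1")

```text
time_s: 21.23
eef_pos: [436.5, 54.7, 149.9]
tool_rot: [0.757, 0.653, 0.0, 0.0]
force: [2.0, -1.1, -2.4]
gripper_width: 18.6
```

Emit:
play_rows(increments="-0.007 -0.04 0 0 0 -2 -1;-0.015 -0.08 0 0 0 -4 -1;-0.022 -0.12 0 0 0 -6 -1;-0.03 -0.16 -0.01 0 0 -8.4 -1;-0.038 -0.20 -0.03 0 0 -8.4 -1;-0.042 -0.221 -0.04 0 0 -8.4 -1;-0.042 -0.221 -0.04 0 0 -8.4 -1;-0.042 -0.221 -0.04 0 0 -8.4 -1;-0.042 -0.221 -0.04 0 0 -8.4 -1")

```text
time_s: 21.98
eef_pos: [395.5, -164.4, 109.8]
tool_rot: [0.803, 0.596, 0.0, -0.0]
force: [0.2, 0.1, -2.0]
gripper_width: 18.9
```

```bash
python3 - <<'E'
from h import *
o,p,im=shot('wrist','w10.png');np.save('w10.npy',p,allow_pickle=True)
print(o['force'],o['eef_pos'],o['tool_rot'])
E
```

```text
[ 0.1788563   0.08776032 -1.96987911] [ 395.45095559 -164.36882219  109.79911625] [ 8.02800702e-01  5.96247436e-01  1.64805892e-04 -2.13921959e-05]
```

View pics/w10.png

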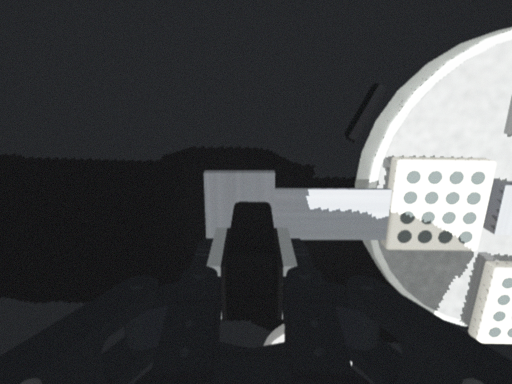

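```bash
cat >> h.py <<'E'
def rel(p,T,azdeg,uv,z):
    a=np.radians(azdeg);u=np.array([np.cos(a),np.sin(a)]);n=np.array([-u[1],u[0]])
    q=ray(p,uv,z)[:,:2]-np.array(T)[:2];return np.c_[q@u,q@n].round(1)
E
python3 - <<'E'
from h import *
p=np.load('w10.npy',allow_pickle=True).item();im=cv2.imread('pics/w10.png').min(2)
az=2*np.degrees(np.arctan2(.5962,.8028))-90;print(az)
print(rel(p,[395.45,-164.37],az,[[396,157],[495,159],[481,250],[392,249]],56))
print('blade tip',rel(p,[395.45,-164.37],az,[[391,188.5],[391,241]],76.3))
for y in(170,200,230): print(y,im[y,380:404].tolist(),im[y,476:500].tolist())
print(im[150:164,440].tolist(),im[242:258,440].tolist())
E
```

```text
-16.801094485650125
[[ 85.8  29.9]
 [145.   28.7]
 [148.2 -31.3]
 [ 90.5 -30.6]]
blade tip [[ 76.3  16.5]
 [ 80.  -15.1]]
170 [236, 236, 239, 241, 235, 185, 139, 124, 113, 130, 172, 188, 188, 193, 193, 194, 246, 255, 255, 255, 255, 255, 255, 255] [255, 255, 255, 255, 255, 255, 255, 255, 255, 255, 255, 255, 255, 255, 255, 255, 255, 255, 254, 245, 238, 239, 241, 238]
200 [236, 235, 238, 235, 237, 236, 238, 237, 236, 235, 226, 224, 248, 255, 255, 255, 255, 255, 255, 255, 255, 255, 255, 253] [172, 171, 171, 193, 247, 255, 255, 255, 255, 255, 255, 255, 237, 150, 117, 117, 117, 119, 120, 112, 116, 109, 97, 93]
230 [125, 131, 123, 126, 121, 126, 134, 151, 170, 185, 190, 200, 203, 199, 205, 203, 206, 204, 204, 201, 190, 166, 159, 137] [255, 255, 255, 255, 255, 253, 241, 235, 238, 234, 219, 198, 163, 139, 116, 116, 114, 108, 132, 188, 231, 234, 234, 233]
[233, 234, 236, 237, 238, 234, 196, 181, 190, 219, 251, 255, 255, 255] [164, 196, 198, 207, 203, 203, 204, 189, 151, 131, 124, 126, 126, 129, 131, 123]
```

Emit:
play_rows(increments="0 -0.001 -0.015 0 0 0 -1;0 -0.001 -0.03 0 0 0 -1;0 -0.001 -0.0375 0 0 0 -1;0 -0.001 -0.0375 0 0 0 -1;0.005 -0.003 -0.0375 0 0 0 -1;0.013 -0.0055 -0.0375 0 0 0 -1;0.023 -0.0085 -0.0375 0 0 0 -1;0.033 -0.0115 -0.0375 0 0 0 -1;0.043 -0.0145 -0.0375 0 0 0 -1;0.053 -0.0175 -0.0375 0 0 0 -1;0.060 -0.0195 -0.0375 0 0 0 -1;0.0637 -0.0208 -0.0375 0 0 0 -1;0.0637 -0.0208 -0.0375 0 0 0 -1;0.0637 -0.0208 -0.0375 0 0 0 -1")

```text
time_s: 23.2
eef_pos: [458.9, -185.5, 72.2]
tool_rot: [0.803, 0.596, -0.0, -0.0]
force: [-0.3, 0.1, -1.7]
gripper_width: 18.5
```

```bash
python3 - <<'E'
from h import *
o,p,im=shot('wrist','w11.png');np.save('w11.npy',p,allow_pickle=True)
print(o['force'],o['eef_pos'],o['tool_rot'])
g=im.min(2)
for y in(175,190,205,225): print(y,g[y,268:300].tolist(),g[y,390:420].tolist())
print('col 340',g[150:190,340].tolist())
E
```

```text
[-0.29395385  0.0872642  -1.6959204 ] [ 458.90219205 -185.46202836   72.15943042] [ 8.02719898e-01  5.96356237e-01 -4.93862014e-05 -4.17001083e-05]
175 [108, 113, 113, 111, 111, 111, 114, 108, 109, 114, 125, 133, 150, 161, 157, 158, 156, 157, 161, 156, 143, 115, 104, 117, 122, 130, 153, 158, 167, 172, 176, 177] [253, 253, 253, 254, 253, 253, 253, 253, 253, 253, 253, 253, 253, 253, 253, 253, 253, 253, 253, 253, 253, 253, 252, 247, 230, 216, 214, 212, 209, 211]
190 [110, 112, 112, 108, 111, 112, 113, 107, 111, 106, 109, 109, 111, 110, 108, 105, 104, 111, 108, 108, 109, 113, 117, 128, 134, 149, 160, 171, 173, 178, 174, 181] [156, 152, 152, 150, 152, 148, 147, 150, 148, 151, 183, 241, 255, 255, 254, 254, 254, 254, 254, 254, 255, 253, 225, 157, 158, 186, 204, 203, 199, 205]
205 [29, 40, 79, 106, 113, 110, 112, 106, 109, 108, 109, 112, 116, 115, 112, 107, 116, 114, 108, 110, 110, 130, 152, 177, 229, 249, 205, 173, 173, 174, 175, 174] [254, 254, 254, 254, 254, 254, 254, 254, 254, 254, 254, 254, 254, 254, 254, 254, 254, 254, 255, 252, 183, 91, 70, 80, 96, 98, 102, 94, 99, 103]
225 [25, 24, 24, 23, 30, 62, 101, 112, 106, 104, 113, 106, 106, 112, 107, 111, 108, 104, 106, 107, 114, 124, 131, 143, 163, 166, 173, 175, 176, 175, 176, 176] [73, 82, 89, 118, 141, 159, 173, 175, 198, 230, 228, 199, 183, 182, 176, 176, 156, 110, 73, 70, 72, 77, 76, 87, 97, 98, 97, 101, 100, 98]
col 340 [216, 220, 219, 220, 222, 223, 222, 221, 219, 217, 214, 215, 216, 214, 215, 210, 200, 170, 156, 161, 165, 182, 225, 250, 253, 254, 254, 254, 254, 254, 254, 254, 254, 255, 252, 213, 158, 152, 156, 151]
```

```bash
python3 - <<'E'
from h import *
for f,T,a in(('w7',[612.4,-102.4],-106.8),('w11',[458.9,-185.46],-16.8)):
    p=np.load(f+'.npy',allow_pickle=True).item();g=cv2.imread(f'pics/{f}.png').min(2)
    print(f,[g[y,284:300].tolist() for y in(180,200,215)],g[180,400:420].tolist(),g[160:180,340].tolist())
    print(rel(p,T,a,[[293,190],[412,178],[340,171]],56))
E
```

```text
w7 [[190, 174, 149, 146, 155, 164, 184, 199, 210, 219, 220, 216, 217, 218, 216, 220], [140, 147, 146, 150, 162, 171, 196, 202, 211, 214, 217, 217, 219, 218, 216, 219], [140, 143, 146, 150, 160, 172, 195, 205, 212, 215, 216, 217, 215, 218, 217, 220]] [215, 222, 214, 217, 220, 218, 219, 213, 218, 213, 199, 161, 143, 141, 142, 139, 138, 138, 141, 139] [142, 136, 137, 141, 138, 144, 162, 169, 175, 178, 193, 206, 210, 213, 218, 219, 216, 217, 218, 219]
[[21.6 22. ]
 [79.5 28.2]
 [44.1 31.6]]
w11 [[155, 160, 155, 137, 113, 113, 111, 117, 131, 142, 156, 166, 166, 180, 178, 178], [114, 110, 113, 115, 113, 115, 120, 132, 141, 157, 165, 168, 176, 176, 176, 179], [111, 112, 114, 111, 115, 123, 126, 138, 153, 165, 166, 174, 194, 232, 235, 231]] [254, 254, 254, 254, 254, 254, 254, 254, 254, 254, 254, 254, 253, 248, 230, 211, 210, 206, 207, 208] [214, 215, 216, 214, 215, 210, 200, 170, 156, 161, 165, 182, 225, 250, 253, 254, 254, 254, 254, 254]
[[20.3 20.9]
 [78.5 27.2]
 [42.9 30.7]]
```

Emit:
play_rows(increments="0 0 0.002 0 0 0 -1;0 0 0.004 0 0 0 -1;0 0 0.006 0 0 0 -1;0 0 0.009 0 0 0 -1;0 0 0.013 0 0 0 -1;0 0 0.018 0 0 0 -1;0 0 0.025 0 0 0 -1;0 0 0.033 0 0 0 -1;0 0 0.041 0 0 0 -1;0 0 0.047 0 0 0 -1;0 0 0.05 0 0 0 -1;0.0008 0.003 0.05 0 0 0.2 -1;0.0027 0.010 0.05 0 0 0.5 -1;0.0056 0.021 0.05 0 0 1.1 -1;0.0093 0.035 0.05 0 0 1.8 -1;0.0136 0.051 0.05 0 0 2.7 -1;0.0178 0.067 0.05 0 0 3.5 -1;0.0221 0.083 0.05 0 0 4.3 -1;0.0263 0.099 0.05 0 0 5.1 -1;0.0306 0.115 0.05 0 0 6 -1")

```text
time_s: 24.92
eef_pos: [489.6, -68.4, 121.6]
tool_rot: [0.77, 0.638, -0.0, -0.0]
force: [0.2, 0.3, -1.4]
gripper_width: 18.8
```

Emit:
play_rows(increments="0.0048 0.018 0 0 0 0.9 -1;0.0096 0.036 0 0 0 1.9 -1;0.0143 0.054 0 0 0 2.8 -1;0.0191 0.072 0 0 0 3.7 -1;0.0239 0.090 0 0 0 4.7 -1;0.0287 0.108 0 0 0 5.6 -1;0.0335 0.126 0 0 0 6.6 -1;0.0383 0.144 0 0 0 7.5 -1;0.0430 0.162 0 0 0 8.4 -1;0.0478 0.180 0 0 0 9.4 -1;0.0526 0.198 0 0 0 10.3 -1;0.0574 0.216 0 0 0 11.2 -1;0.0622 0.234 0 0 0 12.2 -1;0.0667 0.251 0 0 0 13.1 -1;0.0709 0.267 0 0 0 13.9 -1;0.0747 0.281 0 0 0 14.6 -1;0.0778 0.293 0 0 0 15.2 -1;0.0805 0.303 0 0 0 15.8 -1;0.0824 0.310 0 0 0 16.1 -1;0.0839 0.316 0 0 0 16.4 -1")

```text
time_s: 26.58
eef_pos: [573.7, 246.0, 122.0]
tool_rot: [0.671, 0.741, -0.0, 0.0]
force: [-1.1, 0.1, -2.0]
gripper_width: 19.0
```

Emit:
play_rows(increments="0 0 0 0 0 0 -1;0 0 0 0 0 0 -1")

```text
time_s: 26.75
eef_pos: [573.5, 245.1, 122.0]
tool_rot: [0.672, 0.741, -0.0, 0.0]
force: [0.3, -1.1, -2.6]
gripper_width: 18.6
```

```bash
python3 - <<'E'
from h import *
o,p,im=shot('wrist','w12.png');np.save('w12.npy',p,allow_pickle=True)
print(o['force'],o['eef_pos'],o['tool_rot'])
E
```

```text
[ 0.25881643 -1.06378051 -2.58268722] [573.53825872 245.08068654 121.98555426] [ 6.71724370e-01  7.40801144e-01 -1.71458687e-04  7.57189053e-05]
```

View pics/w12.png

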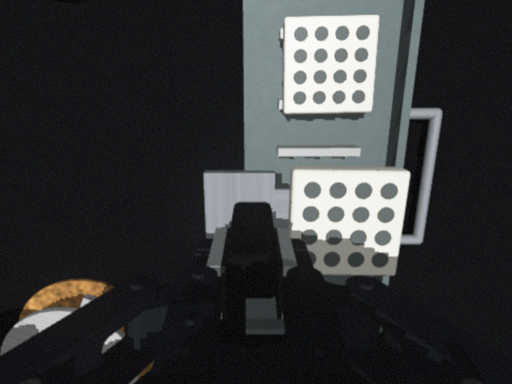

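```bash
python3 - <<'E'
from h import *
for f,T,rib in(('w8',[560.36,329.29],[[284,159],[366,159]]),('w12',[573.54,245.08],[[278,152.7],[360,152.7]])):
    p=np.load(f+'.npy',allow_pickle=True).item();g=cv2.imread(f'pics/{f}.png').min(2)
    print(f,rel(p,T,5.6,rib,22).mean(0),'plate',rel(p,T,5.6,[[g[190].tolist().index(0) if 0 in g[190] else 0,190]],100))
    print(g[190,280:300].tolist(),g[190,398:416].tolist(),g[158:175,345].tolist())
g=cv2.imread('pics/w12.png').min(2);print(g[142:162,320].tolist(),g[152,272:284].tolist(),g[152,352:366].tolist())
E
```

```text
w8 [53.35 19.1 ] plate [[-129.6   19.5]]
[234, 234, 234, 234, 235, 226, 199, 206, 249, 255, 255, 255, 255, 255, 255, 255, 255, 255, 255, 255] [255, 255, 255, 255, 255, 255, 242, 199, 181, 96, 37, 40, 35, 41, 36, 36, 35, 37] [253, 253, 253, 253, 252, 230, 204, 212, 228, 250, 255, 255, 255, 255, 255, 255, 255]
w12 [48.75 23.8 ] plate [[84.3 19.4]]
[153, 154, 147, 154, 150, 154, 151, 154, 147, 130, 111, 139, 194, 223, 234, 238, 239, 239, 241, 240] [217, 239, 240, 239, 238, 237, 239, 238, 233, 197, 95, 28, 9, 13, 4, 9, 6, 11] [111, 115, 120, 118, 116, 115, 119, 119, 127, 127, 134, 152, 192, 228, 234, 238, 239]
[119, 122, 121, 106, 105, 119, 164, 200, 207, 207, 207, 206, 203, 198, 154, 120, 111, 119, 118, 122] [125, 123, 123, 123, 108, 119, 178, 208, 216, 214, 212, 214] [204, 202, 208, 204, 202, 202, 204, 195, 156, 121, 114, 121, 114, 118]
```

Emit:
play_rows(increments="0 0.0005 -0.003 0 0 0 -1;0 0.001 -0.009 0 0 0 -1;0 0.001 -0.017 0 0 0 -1;0 0.001 -0.026 0 0 0 -1;0 0.001 -0.035 0 0 0 -1;0 0.001 -0.043 0 0 0 -1;0 0.001 -0.050 0 0 0 -1;0 0.001 -0.055 0 0 0 -1;0 0.001 -0.058 0 0 0 -1;0 0.001 -0.0605 0 0 0 -1;0 0.001 -0.062 0 0 0 -1;0 0.001 -0.0635 0 0 0 -1;0 0.001 -0.065 0 0 0 -1;0 0.001 -0.0665 0 0 0 -1;0 0.001 -0.068 0 0 0 -1;0 0.001 -0.0695 0 0 0 -1;0 0.001 -0.071 0 0 0 -1;0 0.001 -0.0725 0 0 0 -1;0 0.001 -0.0725 0 0 0 -1")

```text
time_s: 28.38
eef_pos: [573.4, 246.4, 49.2]
tool_rot: [0.672, 0.741, -0.0, -0.0]
force: [0.0, 0.0, -1.7]
gripper_width: 18.9
```

Emit:
play_rows(increments="-0.003 -0.0003 0 0 0 0 -1;-0.008 -0.0008 0 0 0 0 -1;-0.016 -0.0016 0 0 0 0 -1;-0.026 -0.0025 0 0 0 0 -1;-0.036 -0.0035 0 0 0 0 -1;-0.046 -0.0045 0 0 0 0 -1;-0.056 -0.0055 0 0 0 0 -1;-0.066 -0.0065 0 0 0 0 -1;-0.075 -0.0074 0 0 0 0 -1;-0.080 -0.0079 0.003 0 0 0 -1;-0.080 -0.0079 0.03 0 0 0 -1;-0.080 -0.0079 0.07 0 0 0 -1;-0.080 -0.0079 0.10 0 0 0 -1")

```text
time_s: 29.47
eef_pos: [493.4, 238.3, 151.8]
tool_rot: [0.672, 0.741, 0.0, 0.0]
force: [0.5, 0.9, -1.3]
gripper_width: 18.8
```

Emit:
play_rows(increments="0.0018 -0.04 0 0 0 5 -1;0.0036 -0.08 0 0 0 10 -1;0.0054 -0.12 0 0 0 15 -1;0.0072 -0.16 0 0 0 20 -1;0.009 -0.20 0 0 0 25 -1;0.011 -0.24 0 0 0 30 -1;0.013 -0.28 0 0 0 35 -1;0.0145 -0.32 0 0 0 40 -1;0.016 -0.36 0 0 0 45 -1;0.018 -0.40 0 0 0 50 -1;0.02 -0.44 0 0 0 55 -1;0.022 -0.48 0 0 0 60 -1;0.0235 -0.52 0 0 0 65 -1;0.025 -0.56 0 0 0 67.6 -1;0.027 -0.60 0 0 0 67.6 -1;0.029 -0.63 -0.02 0 0 67.6 -1;0.029 -0.64 -0.042 0 0 67.6 -1;0.029 -0.64 -0.042 0 0 67.6 -1;0.029 -0.64 -0.042 0 0 67.6 -1;0.029 -0.64 -0.042 0 0 67.6 -1")

```text
time_s: 31.13
eef_pos: [523.0, -400.5, 108.3]
tool_rot: [0.146, 0.989, 0.0, 0.0]
force: [0.1, 0.4, -1.2]
gripper_width: 18.6
```

```bash
python3 - <<'E'
from h import *
o,p,im=shot('wrist','w13.png');np.save('w13.npy',p,allow_pickle=True)
print(o['force'],o['eef_pos'],o['tool_rot'],o['qpos'].round(2))
E
```

```text
[ 0.10763508  0.37467787 -1.17807202] [ 523.01981807 -400.52778479  108.30872829] [1.45528392e-01 9.89354039e-01 1.06119768e-04 2.46504509e-04] [ 0.53  0.71  0.05  1.6  -0.05  0.82  1.88]
```

View pics/w13.png

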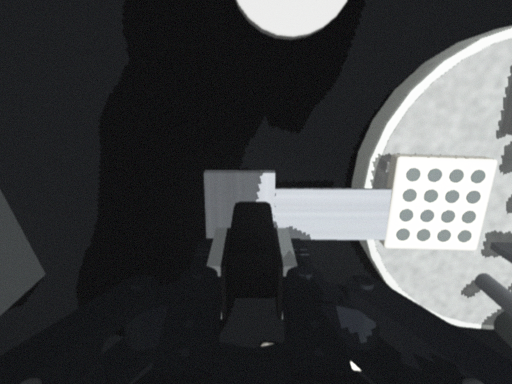

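Emit:
play_rows(increments="0.0014 0 -0.015 0 0 0 -1;0.0014 0 -0.03 0 0 0 -1;0.0014 0 -0.0375 0 0 0 -1;0.0014 0 -0.0375 0 0 0 -1;0.003 0.005 -0.0375 0 0 0 -1;0.0055 0.013 -0.0375 0 0 0 -1;0.0085 0.023 -0.0375 0 0 0 -1;0.0115 0.033 -0.0375 0 0 0 -1;0.0145 0.043 -0.0375 0 0 0 -1;0.0175 0.053 -0.0375 0 0 0 -1;0.0195 0.060 -0.0375 0 0 0 -1;0.021 0.0645 -0.0375 0 0 0 -1;0.021 0.0645 -0.0375 0 0 0 -1;0.021 0.0645 -0.0375 0 0 0 -1")

```text
time_s: 32.35
eef_pos: [543.6, -337.0, 70.1]
tool_rot: [0.146, 0.989, -0.0, 0.0]
force: [0.5, 0.3, -1.4]
gripper_width: 18.8
```

```bash
python3 - <<'E'
from h import *
o,p,im=shot('wrist','w14.png');np.save('w14.npy',p,allow_pickle=True)
print(o['force'],o['eef_pos'],o['tool_rot'])
g=im.min(2);print([g[y,284:300].tolist() for y in(190,205,215)],g[180,400:420].tolist(),g[160:180,340].tolist())
E
```

```text
[ 0.53809148  0.26967189 -1.41589518] [ 543.56263138 -337.02710149   70.10867535] [ 1.45868734e-01  9.89303940e-01 -1.61487144e-04  2.13386218e-05]
[[89, 84, 87, 90, 97, 99, 111, 163, 211, 235, 244, 249, 250, 249, 249, 249], [89, 90, 91, 94, 96, 109, 158, 208, 234, 244, 248, 249, 249, 249, 249, 249], [96, 93, 92, 100, 104, 140, 192, 229, 241, 247, 248, 248, 249, 249, 248, 249]] [248, 249, 249, 247, 248, 248, 249, 248, 248, 248, 248, 249, 246, 238, 207, 183, 173, 177, 176, 178] [173, 175, 175, 175, 176, 171, 166, 145, 143, 145, 163, 209, 238, 245, 247, 249, 249, 249, 249, 249]
```

Emit:
play_rows(increments="0 0 0.002 0 0 0 -1;0 0 0.004 0 0 0 -1;0 0 0.006 0 0 0 -1;0 0 0.009 0 0 0 -1;0 0 0.013 0 0 0 -1;0 0 0.018 0 0 0 -1;0 0 0.025 0 0 0 -1;0 0 0.033 0 0 0 -1;0 0 0.041 0 0 0 -1;0 0 0.048 0 0 0 -1;0 0 0.052 0 0 0 -1;0.0002 0.003 0.052 0 0 -0.4 -1;0.0008 0.010 0.052 0 0 -1.3 -1;0.0016 0.021 0.052 0 0 -2.8 -1;0.0026 0.035 0.052 0 0 -4.7 -1;0.0038 0.051 0.052 0 0 -6.9 -1;0.005 0.067 0.052 0 0 -9 -1;0.0062 0.083 0.052 0 0 -11.2 -1;0.0074 0.099 0.052 0 0 -13.3 -1;0.0086 0.115 0.052 0 0 -15.5 -1")

```text
time_s: 34.07
eef_pos: [551.9, -220.3, 121.6]
tool_rot: [0.279, 0.96, 0.0, -0.0]
force: [0.7, -0.0, -1.9]
gripper_width: 19.2
```

Emit:
play_rows(increments="0.0014 0.018 0 0 0 -2.4 -1;0.0027 0.036 0 0 0 -4.8 -1;0.0041 0.054 0 0 0 -7.3 -1;0.0054 0.072 0 0 0 -9.7 -1;0.0068 0.090 0 0 0 -12.1 -1;0.0081 0.108 0 0 0 -14.5 -1;0.0095 0.126 0 0 0 -16.9 -1;0.0108 0.144 0 0 0 -19.4 -1;0.0122 0.162 0 0 0 -21.8 -1;0.0135 0.180 0 0 0 -24.2 -1;0.0149 0.198 0 0 0 -26.6 -1;0.0162 0.216 0 0 0 -29 -1;0.0176 0.234 0 0 0 -31.5 -1;0.0189 0.252 0 0 0 -33.9 -1;0.0203 0.270 0 0 0 -36.3 -1;0.0216 0.288 0 0 0 -38.7 -1;0.023 0.306 0 0 0 -41.1 -1;0.0242 0.323 0 0 0 -43.4 -1;0.0254 0.339 0 0 0 -45.6 -1;0.0265 0.353 0 0 0 -47.4 -1")

```text
time_s: 35.73
eef_pos: [577.9, 133.0, 121.5]
tool_rot: [0.641, 0.767, -0.0, -0.0]
force: [0.9, -0.7, -2.2]
gripper_width: 18.2
```

Emit:
play_rows(increments="0.0009 0.012 0 0 0 -1.6 -1;0.0016 0.021 0 0 0 -2.8 -1;0.0021 0.028 0 0 0 -3.8 -1;0.0024 0.032 0 0 0 -4.3 -1;0.0026 0.034 0 0 0 -4.6 -1;0.0026 0.035 0 0 0 -4.7 -1;0.0026 0.035 0 0 0 -4.7 -1;0.0026 0.035 0 0 0 -4.7 -1;0.0026 0.035 0 0 0 -4.7 -1")

```text
time_s: 36.48
eef_pos: [581.3, 165.6, 122.1]
tool_rot: [0.672, 0.741, -0.0, 0.0]
force: [0.2, 0.2, -2.2]
gripper_width: 18.7
```

```bash
python3 - <<'E'
from h import *
o,p,im=shot('wrist','w15.png');np.save('w15.npy',p,allow_pickle=True)
print(o['force'],o['eef_pos'],o['tool_rot'])
E
```

```text
[ 0.17378469  0.24134454 -2.15045892] [581.29137568 165.5635136  122.0978761 ] [ 6.71793485e-01  7.40738491e-01 -9.22039612e-06  3.39609139e-05]
```

View pics/w15.png

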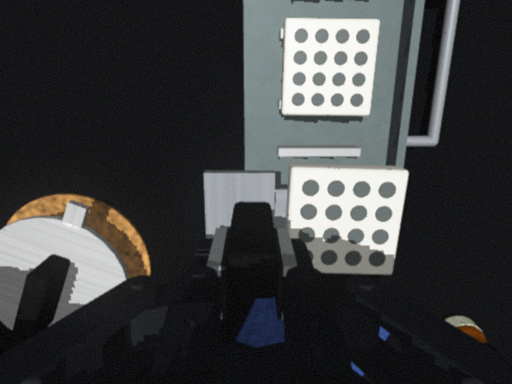

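Emit:
play_rows(increments="0 0.0005 -0.003 0 0 0 -1;0 0.0005 -0.009 0 0 0 -1;0 0.0005 -0.017 0 0 0 -1;0 0.0005 -0.026 0 0 0 -1;0 0.0005 -0.035 0 0 0 -1;0 0.0005 -0.043 0 0 0 -1;0 0.0005 -0.050 0 0 0 -1;0 0.0005 -0.055 0 0 0 -1;0 0.0005 -0.058 0 0 0 -1;0 0.0005 -0.0605 0 0 0 -1;0 0.0005 -0.062 0 0 0 -1;0 0.0005 -0.0635 0 0 0 -1;0 0.0005 -0.065 0 0 0 -1;0 0.0005 -0.0665 0 0 0 -1;0 0.0005 -0.068 0 0 0 -1;0 0.0005 -0.0695 0 0 0 -1;0 0.0005 -0.071 0 0 0 -1;0 0.0005 -0.0725 0 0 0 -1;0 0.0005 -0.0725 0 0 0 -1")

```text
time_s: 38.12
eef_pos: [581.1, 166.6, 49.2]
tool_rot: [0.672, 0.741, -0.0, -0.0]
force: [-0.7, 0.3, -1.7]
gripper_width: 18.7
```

Emit:
play_rows(increments="-0.003 -0.0003 0 0 0 0 -1;-0.008 -0.0008 0 0 0 0 -1;-0.016 -0.0016 0 0 0 0 -1;-0.026 -0.0025 0 0 0 0 -1;-0.036 -0.0035 0 0 0 0 -1;-0.046 -0.0045 0 0 0 0 -1;-0.056 -0.0055 0 0 0 0 -1;-0.066 -0.0065 0 0 0 0 -1;-0.075 -0.0074 0 0 0 0 -1;-0.080 -0.0079 0.003 0 0 0 -1;-0.080 -0.0079 0.03 0 0 0 -1;-0.080 -0.0079 0.07 0 0 0 -1;-0.080 -0.0079 0.10 0 0 0 -1;-0.080 -0.0079 0.10 0 0 0 -1")

```text
time_s: 39.28
eef_pos: [503.3, 159.1, 154.8]
tool_rot: [0.672, 0.741, 0.003, 0.001]
force: [1.0, 0.6, -1.4]
gripper_width: 18.9
```

Emit:
play_rows(increments="0.02 -0.02 0 0 0 -5 -1;0.045 -0.05 0 0 0 -10 -1;0.07 -0.08 0 0 0 -15 -1;0.1 -0.11 0 0 0 -20 -1;0.119 -0.129 0 0 0 -22.5 -1;0.119 -0.129 -0.03 0 0 -22.5 -1;0.119 -0.129 -0.06 0 0 -22.5 -1;0.119 -0.129 -0.08 0 0 -22.5 -1;0.119 -0.129 -0.08 0 0 -22.5 -1;0.119 -0.129 -0.08 0 0 -22.5 -1")

```text
time_s: 40.12
eef_pos: [619.7, 29.5, 69.3]
tool_rot: [0.803, 0.596, -0.001, -0.0]
force: [0.5, -0.8, -1.2]
gripper_width: 18.8
```

Emit:
play_rows(increments="0.001 0 -0.012 0 0 0 -1;0.001 0 -0.02 0 0 0 -1;0.001 0 -0.025 0 0 0 -1;0.001 0 -0.028 0 0 0 -1;0.001 0 -0.030 0 0 0 -1;0.001 0 -0.0305 0 0 0 -1;0.001 0 -0.0305 0 0 0 -1")

```text
time_s: 40.7
eef_pos: [621.3, 29.7, 39.5]
tool_rot: [0.803, 0.596, 0.0, -0.0]
force: [-1.9, -0.3, 1.7]
gripper_width: 18.8
```

Emit:
play_rows(increments="0 0 0 0 0 0 -0.3;0 0 0 0 0 0 -0.1;0 0 0 0 0 0 0.2;0 0 0 0 0 0 0.2;0 0 0 0 0 0 0.2;0 0 0 0 0 0 0.2;0 0 0.03 0 0 0 0.2;0 0 0.07 0 0 0 0.2;-0.01 0 0.11 0 0 0 0.2;-0.03 0 0.15 0 0 0 0.2;-0.04 0 0.19 0 0 0 0.2;-0.04 0 0.2 0 0 0 0.2;-0.04 0 0.2 0 0 0 0.2;-0.04 0 0.2 0 0 0 0.2")

```text
time_s: 41.87
eef_pos: [581.5, 30.0, 239.7]
tool_rot: [0.803, 0.596, 0.001, 0.0]
force: [-0.5, -0.3, -1.1]
gripper_width: 51.3
```

```bash
python3 - <<'E'
from h import *
o,p,im=shot('wrist','w16.png');np.save('w16.npy',p,allow_pickle=True);o2,p2,i2=shot('scene')
print(o['time_s'],o['force'],o['eef_pos'],o['tool_rot'])
cv2.imwrite('pics/c16.png',np.hstack([im[:,60:460,::-1],cv2.resize(i2[110:320,150:390,::-1],(400,384))]))
E
```

```text
41.8667 [-0.52236148 -0.29131676 -1.05262   ] [581.47005026  29.99267141 239.6583462 ] [8.03108980e-01 5.95831588e-01 8.18139041e-04 1.30190606e-04]
```

View pics/c16.png

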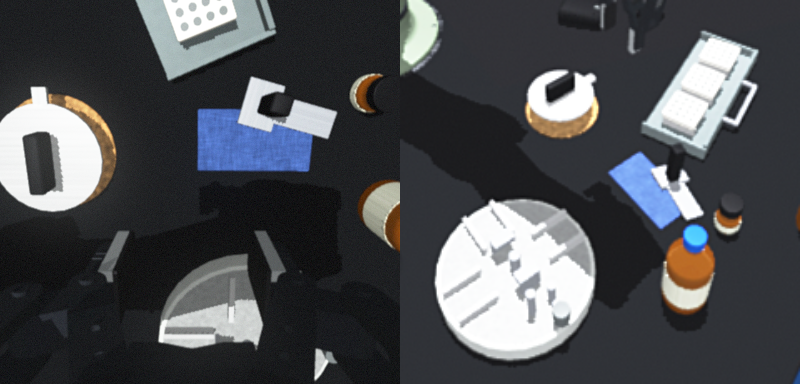

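```bash
python3 - <<'E'
from h import *
p=np.load('w16.npy',allow_pickle=True).item();im=cv2.imread('pics/w16.png')
hsv=cv2.cvtColor(im,cv2.COLOR_BGR2HSV);S,V=hsv[:,:,1].astype(int),hsv[:,:,2].astype(int)
m=(S<60)&(V>110);m[:70]=0;m[150:]=0;m[:,:290]=0;m[:,403:]=0
c=max(blobs(m,50),key=cv2.contourArea);print(cv2.contourArea(c))
W=ray(p,c[:,0],6)[:,:2]
ap=cv2.approxPolyDP(c,3,True)[:,0];print(ap.tolist());print(ray(p,ap,6)[:,:2].round(1).tolist())
cv2.imwrite('pics/c17.png',cv2.resize(im[60:160,270:410],None,fx=5,fy=5,interpolation=cv2.INTER_CUBIC))
E
```

```text
2510.5
[[310, 78], [299, 123], [327, 131], [336, 123], [388, 137], [395, 111], [354, 100], [344, 118], [319, 114], [320, 98], [334, 91], [343, 92], [344, 86]]
[[664.1, 87.5], [640.9, 44.9], [668.5, 27.3], [680.1, 33.0], [732.4, 0.9], [745.0, 27.0], [704.3, 51.5], [689.8, 35.8], [664.4, 48.0], [669.4, 64.3], [685.6, 67.0], [694.7, 63.2], [697.1, 69.0]]
```

View pics/c17.png

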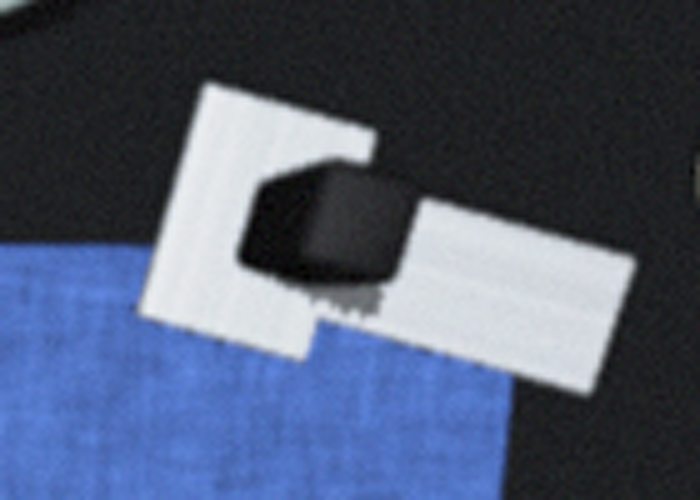

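Emit:
play_rows(increments="0.035 0.01 0 0 0 -7 0.2;0.07 0.02 0 0 0 -14.2 0.2;0.093 0.0233 -0.03 0 0 -14.2 0.2;0.093 0.0233 -0.07 0 0 -14.2 0.2;0.093 0.0233 -0.11 0 0 -14.2 0.2;0.093 0.0233 -0.15 0 0 -14.2 0.2;0.093 0.0233 -0.18 0 0 -14.2 0.2;0.093 0.0233 -0.198 0 0 -14.2 0.2;0.093 0.0233 -0.2 0 0 -14.2 0.2;0.093 0.0233 -0.2 0 0 -14.2 0.2;0.093 0.0233 -0.2 0 0 -14.2 -1;0.093 0.0233 -0.2 0 0 -14.2 -1;0.093 0.0233 -0.2 0 0 -14.2 -1;0.093 0.0233 -0.2 0 0 -14.2 -1;0.093 0.0233 -0.2 0 0 -14.2 -1;0.093 0.0233 -0.2 0 0 -14.2 -1", squeeze=60)

```text
time_s: 43.3
eef_pos: [675.3, 52.9, 40.7]
tool_rot: [0.871, 0.492, 0.001, 0.001]
force: [-0.2, -0.4, 5.8]
gripper_width: 19.2
```

Emit:
play_rows(increments="0 0 0.01 0 0 0 -1;0 0 0.025 0 0 0 -1;-0.01 -0.005 0.03 0 0 4 -1;-0.03 -0.013 0.03 0 0 9 -1;-0.05 -0.021 0.03 0 0 14.2 -1;-0.054 -0.0235 0.025 0 0 14.2 -1;-0.054 -0.0235 0.015 0 0 14.2 -1;-0.054 -0.0235 0.009 0 0 14.2 -1;-0.054 -0.0235 0.006 0 0 14.2 -1;-0.054 -0.0235 0.004 0 0 14.2 -1;-0.054 -0.0235 0.002 0 0 14.2 -1;-0.054 -0.0235 0.001 0 0 14.2 -1;-0.054 -0.0235 0.001 0 0 14.2 -1;-0.054 -0.0235 0.001 0 0 14.2 -1")

```text
time_s: 44.47
eef_pos: [621.4, 28.9, 41.9]
tool_rot: [0.804, 0.595, 0.001, 0.001]
force: [-7.1, -3.0, 32.0]
gripper_width: 18.8
```

Emit:
play_rows(increments="0 0 0.001 0 0 0 -1;0 0 0.0015 0 0 0 -1;0 0 0.0015 0 0 0 -0.4;0 0 0.0015 0 0 0 -0.1;0 0 0.0015 0 0 0 0.2;0 0 0.0015 0 0 0 0.2;0 0 0.0015 0 0 0 0.2;0 0 0.03 0 0 0 0.2;0 0 0.07 0 0 0 0.2;-0.01 0 0.11 0 0 0 0.2;-0.03 0 0.15 0 0 0 0.2;-0.04 0 0.19 0 0 0 0.2;-0.04 0 0.2 0 0 0 0.2;-0.04 0 0.2 0 0 0 0.2;-0.04 0 0.2 0 0 0 0.2")

```text
time_s: 45.72
eef_pos: [580.5, 29.8, 240.6]
tool_rot: [0.803, 0.596, 0.001, 0.0]
force: [-0.7, 0.1, 0.2]
gripper_width: 51.1
```

```bash
python3 - <<'E'
from h import *
o,p,im=shot('wrist','w18.png');np.save('w18.npy',p,allow_pickle=True);o2,p2,i2=shot('top')
print(o['time_s'],o['force'],o['eef_pos'],o['tool_rot'])
cv2.imwrite('pics/c18.png',np.hstack([im[:,60:460,::-1],cv2.resize(i2[125:225,130:230,::-1],(384,384))]))
E
```

```text
45.7167 [-0.6752704   0.07374213  0.17142744] [580.45577293  29.84381258 240.62165033] [8.03122635e-01 5.95813223e-01 7.93423289e-04 7.89550929e-05]
```

View pics/c18.png

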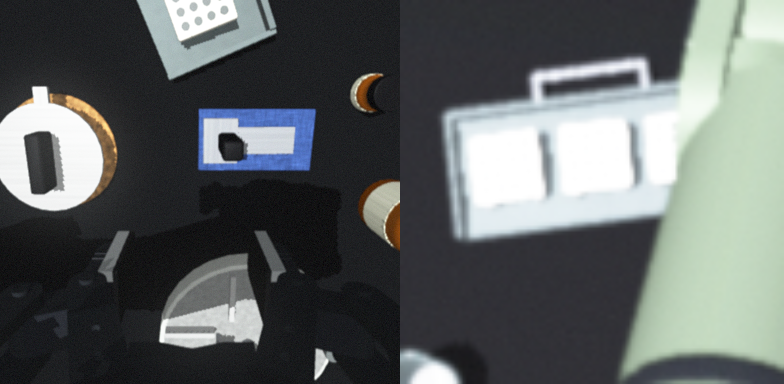

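```bash
python3 -c "
from bench import r
print(r.finish_job())"
```

```text
the job is handed in; nothing more can be done
None
```

The job is done and handed in at about 46 s of the 210 s allowed; no verdict came back. All three plates were present and each is on its own bay.

- **Cap:** I pressed the release button until it bottomed (finger tips at 57.9 mm, about 12 N). I turned the cap 90° anticlockwise, lifted it off and stood it on the cork mat. The camera put it about 2 mm from the mat's centre.
- **Plates:** I carried each plate on the lifter. Measured before or just after set-down, the first was about 1 mm along and 1.5–2.5 mm across from its bay centre. The other two were expected within 1–2 mm. The later camera views showed the first two square on the ribs. The third I saw only in partial views after set-down and did not measure.
- **Lifter:** After I first put it back, it was found knocked partly off its mat. I regripped it and set it down again. That press reached 32 N, under the 120 N wrist limit. The last picture shows it lying flat on the mat with the blade towards +x. By the arm's position it is within a few millimetres of where it should be.

**Disagreements between measurements:**
- The two cameras differed by 2–4 mm on the deck, mats and tray.
- The wrist camera read up to about 7 mm long towards the edge of its picture, so I steered by close-up views instead.

I viewed 18 pictures, four over the budget of 14. I did not measure the bystander objects; no move went near them and nothing suggested contact.

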